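# Pin the bat to the potter's wheel

### The job

Lock the plywood bat to the wheel head with the knobbed steel pin that lies on the wooden rest. First stand the pin upright, tip down, in the hole of the tool block and let go of it; then take it again so that it can go all the way down, put its tip into the slot of the bat and feel along the slot for the wheel head's hidden hole until it drops in. Push it fully home, knob down on the bat, without forcing it, let go, and do not disturb the cup, the vase or the brush.

Things in the scene. Friction and masses are not known exactly. Their poses are not given: they have to be found in the camera images.
- pin_center (a point): Half-way along the axis of the knobbed pin, loose, 141 mm long, about 140 g: a steel shaft (diameter 14, length 105, its last 6 mm tapering to a 9 mm tip) with a round pale wooden knob (diameter 30, length 36). Its x axis runs from tip to knob (up when the pin stands tip down). It starts lying level on the rest, axis 55 mm above the table, balance point about 5 mm from here towards the tip.
- pin_tip (a point): Centre of the pin's tip, 70.5 mm from the pin's centre; axes as the pin's.
- pin_knob (a point): Centre of the pin's wooden knob, 52.5 mm from the pin's centre on the other side; 123 mm from the tip, 18 mm above the knob's shoulder. Axes as the pin's.
- pin: The same pin as a whole (origin at the pin's centre).
- rest: Fixed dark wooden rest: base 115 x 50 x 12 mm with two notched posts that carry the pin's shaft 20 and 85 mm from its tip; posts are 32 mm wide and reach 57 mm high. The knob overhangs the end of the base freely. Origin under it on the table, below the pin's centre; its x axis points as the pin's x axis at the start (from tip to knob).
- well (a point): Centre of the mouth of the round hole in the tool block, a fixed pale wooden block 85 x 85 x 65 mm high on the table; the mouth is on top, 65 mm above the table. The hole is vertical, diameter 17 mm (mouth chamfered 3 mm), 55 mm deep.
- slot (a point): Middle of the slot in the bat, on the bat's top face, 160 mm above the table. The slot goes right through the 18 mm thick bat; it is 64 mm long along this frame's y axis (from the bat's centre outwards) and 18 mm wide; z up. Fully home, the pin's knob shoulder rests on the bat and its tip is 105 mm below this face.
- head (a point): Point on the flat wheel head under the middle of the slot, 20 mm below the bat's top face; axes as the slot's. The head has one vertical round pin hole, diameter 18 mm, right through, on the slot's middle line, its centre anywhere up to 18 mm either way along y from here: where is not told, it must be felt. Off the hole the pin's tip stops on the head.
- cup_center (a point): Bystander: white ceramic cup, 76 mm across, 85 mm high, upright; this point is half-way up.
- vase_center (a point): Bystander: terracotta vase, 84 mm across, 115 mm high, upright; this point is half-way up.
- brush: Bystander: brush 170 mm long, lying on the table; origin under its middle, x axis along it.
- wheel: Table-top potter's wheel, fixed, nothing on it moves: grey casing, white round splash pan 344 mm across and 128 mm high, and on the head, held level, the bat: a square plywood plate 240 x 240 x 18 mm with one slot, whose middle is 75 mm from the bat's centre. Origin on the table under the bat's centre; axes as the slot's.
Things that resemble listed ones, but are neither listed nor needed, are in the scene too. What is shaped like the pin but pink or yellow is not meant. Leave any yellow look-alike of the part that bears well alone.

How it is judged:
On the way, in this order (a step that is already met when the one before it is completed fails the run):
1. the pin stands tip down in the tool block's hole, let go (z of pin_tip in the frame of well below -0.045 m and horizontal distance between pin_tip and well below 0.008 m and angle between pin_tip's own x axis and vertical below 0.15 rad and contact force between the fingers and pin below 0.1 N), for 0.2 s.
2. the pin is taken out of the block and its tip is in the slot (z of pin_tip in the frame of slot between -0.06 and -0.008 m and x of pin_tip in the frame of slot between -0.015 and 0.015 m and y of pin_tip in the frame of slot between -0.032 and 0.032 m), for 0.1 s.
At the end, for the whole second after the job is handed in: The pin stands within 0.12 rad of upright in the slot and in the wheel head's hole, its tip at least 99 mm below the bat's top face (fully home is 105 mm), at rest and let go (z of pin_tip in the frame of slot between -0.112 and -0.099 m and x of pin_tip in the frame of slot between -0.015 and 0.015 m and y of pin_tip in the frame of slot between -0.032 and 0.032 m and angle between pin_tip's own x axis and vertical below 0.12 rad and contact force between the fingers and pin below 0.1 N and linear speed of pin below 0.02 m/s); the robot touches nothing.
It fails at once if the pin is forced: pressed on the wheel or bat with more than 60 N (contact force between pin and wheel above 60 N).
It fails at once if a bystander is disturbed (moved by more than 30 mm) (distance of any of cup_center, vase_center, brush from where it was at the start of the episode above 0.03 m).
It also fails if it takes over 72 s, if anything falls off the work surface, if the arm or the gripper's body presses on something with over 40 N, if the wrist force passes 120 N, or if a joint passes its speed limit or range.

### The arm

A 7-joint arm with a two-finger parallel gripper is mounted at the origin on the work surface. World frame = base frame: x ahead of the robot, y to its left, z up, the work surface at z = 0. Lengths are in m, angles in rad, forces in N, time in s.
With the tool pointing down it reaches from about 0.4 to 0.85 m from the base axis. Payload 10.4 kg.
Tool frame: the origin (TCP) lies at the very end of the fingers, on their centre line; the grasp point (between the pads) lies 19 mm behind it; y points along the fingers, x is the direction in which the jaws open and shut, and the axes are right-handed (so a half turn about y gives the same grasp; the last joint's range is limited). The gripper opens to 85 mm and grips with 20 to 120 N. Pads are 22 mm wide; open, the fingers measure 114 mm over their backs; the gripper's body (76 mm by 85 mm) begins 54 mm behind the grasp point. The pads swing forward as they close: fully open they stand 13 mm farther back than shut.
Start: joints at [-1.244, 0.332, -0.065, 1.46, 0.022, 1.35, -0.088], TCP at [0.214, 0.587, 0.231] pointing down, gripper open.
Joint ranges: [-2.6, 2.6], [-0.5, 2.12], [-1.47, 1.34], [0.16, 2.42], [-1.27, 4.41], [0.06, 2.06], [-2.6, 2.6]. Speed limits (rad/s): [2.22, 2.22, 2.79, 2.79, 3.14, 3.14, 3.14].

### API

Orientations are given as a rotation vector (axis times angle).
In Python, from station import r gives the robot as it stands.
- The arm moves only by the tool play_rows, never from a script. Its argument "series" is a list of rows, each an object of numbers: "dx", "dy", "dz": the shift along the world's x, y, z in mm; "spin": the turn about the world's z in degrees. In form: [{"dx": .., "dy": .., "dz": .., "spin": ..}, ...]. A call has 1 to 8 rows; each row shifts and turns the pose as measured when the row begins; what a row does not reach is not made up. A row lasts 1/8 s, in which the tool goes at most 62.5 mm and 10.7 degrees, less where a joint would pass 70% of its speed; a pose out of reach is approached as far as the arm can. A call is refused whole if a number of a shift passes 62.5 or a number of a turn 10.7, either way. A call with a gripper value outside its range is refused whole. "hand" is the closure, from 0 (fully open) to 1 (shut), set as the call begins (left out, the last holds). The fingers move at their own pace and stop on an object; "squeeze" is the grip in N (left out, the last holds). Time passes only in rows, so rows that do not move let the fingers close. It gives the time, the measured TCP pose, the force and the opening at its end, in the units of the state.
- r.read_state(): the state, without advancing time (a new reading comes with each control period).
- r.get_image(name): name is "scene" or "top"; returns the picture (384x512x3 uint8, red, green, blue); there is no depth.
- r.camera_info(name): a dict with "fx", "fy", "cx", "cy" (pixels), "k1" (the pictures are not rectified: a ray, as slopes to the right and down, at radius r is drawn at 1 + k1 r^2 times it, then the intrinsics apply), "origin" and "attitude" of the camera in the world. Camera axes: x right, y up, looking along -z (the intrinsics and any distortion apply to the point x, -y, -z); pixel columns grow to the right and rows downward; lengths in m; the calibration is good to about 2 mm. A picture is of the moment at which its call begins. camera_info takes no time and is no camera call.
- r.close_job(): hands the job in, once; it reports no verdict.
Trained networks look in the newest picture that a camera, given by its name, has taken for a name from the list of things; names that differ only in an ending like _2 or _b are one class to them, and where a whole thing is asked for, a point or a joint stands for the part that bears it (a point fixed in the world has none). Each returns a list of dicts, best first, with "conf" (0 to 1); they miss things now and then, are a little off and sometimes report something else, mostly with a low value. They report only what shows in the picture. A call takes as long as a camera call. They do not tell look-alikes from the thing itself.
- r.search_frame(camera, query): "point" ([row, column] as shares, 0 to 1, of the picture: columns of its width, rows of its height, amid what is visible of it).
- r.regions_of(camera, query): "mask" (384x512 bool, what is visible of it) and "point" ([row, column] as shares, 0 to 1, of the picture: columns of its width, rows of its height, amid what is visible of it).
The state is a dict: "t": time; "joints": joint angles; "joint_velocities": joint speeds; "joint_efforts": joint torques, N m; "tcp_pos": TCP position; "tool_rot": TCP orientation; "contact_force": force on the tool from outside, world axes, zero at the start; "torque": the same for the moment, N m; "gripper_width": finger opening in m.
Only numpy, scipy, OpenCV 4.12 (cv2) and the standard library are available. Lean on these libraries where they do the work, as an engineer would, in place of code of your own. Each camera call takes 0.05 s, during which the arm holds its last target.

## Working session

There is one attempt and no reset: what is moved stays moved. The work goes in short steps, Python scripts to look and compute and a tool call to move; the robot and the scene stay as the last step left them, time stands still between calls to the robot, and variables do not carry over. Pictures are saved under pics/ and viewed, and the job is handed in when it is done.

Besides the shell and the picture viewer there is one more tool, called after "Call:" as name(argument=value, ...), one argument or row to a line, values as JSON. play_rows: Moves the arm, as the interface text tells. Its arguments: {"type":"object","properties":{"series":{"type":"array","items":{"type":"object","properties":{"dx":{"type":"number"},"dy":{"type":"number"},"dz":{"type":"number"},"spin":{"type":"number"}}}},"hand":{"type":"number"},"squeeze":{"type":"number"}},"required":["series"]}

```bash
ls; mkdir -p pics
python3 - <<'E'
from station import r
import cv2
print(r.read_state())
for n in("scene","top"):
    print(n,r.camera_info(n))
    cv2.imwrite(f"pics/{n}0.png",cv2.cvtColor(r.get_image(n),cv2.COLOR_RGB2BGR))
E
```

```text
pics
{'t': 0.0, 'joints': array([-1.2435988 ,  0.33285423, -0.06467858,  1.46095209,  0.021616  ,
        1.34993345, -0.08848284]), 'joint_velocities': array([-0.00134998, -0.00098891, -0.00042926,  0.00048899, -0.00170045,
       -0.00047948, -0.0002383 ]), 'joint_efforts': array([-1.75835947e-03, -6.25437427e+01,  4.80403961e-02, -3.91593575e+01,
        1.61182584e-02,  1.02362290e-02,  2.16203563e-05]), 'tcp_pos': array([0.21408175, 0.58677559, 0.23052178]), 'tool_rot': array([-1.35554239, -0.94698257,  0.94885734]), 'contact_force': array([ 0.07696332,  0.31613471, -0.43994258]), 'torque': array([-0.02457902, -0.0396381 ,  0.03126284]), 'gripper_width': 0.08538815390143871}
scene {'fx': 405.19708221461076, 'fy': 405.19708221461076, 'cx': 249.818414990013, 'cy': 185.89368734930258, 'k1': -0.0226469843021128, 'origin': array([1.10910402, 0.29910536, 1.12501852]), 'attitude': array([0.35974887, 0.50308306, 1.82698534])}
top {'fx': 425.05150444073115, 'fy': 425.05150444073115, 'cx': 255.9548811598103, 'cy': 185.52425270552706, 'k1': -0.14745564030415645, 'origin': array([0.46522749, 0.14153498, 1.22266097]), 'attitude': array([ 0.07771124, -0.07785756, -1.54177902])}
```

View pics/scene0.png

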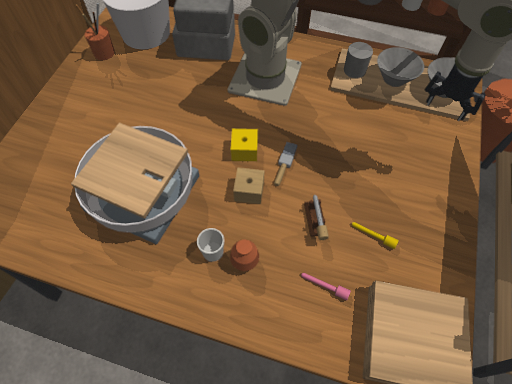

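View pics/top0.png

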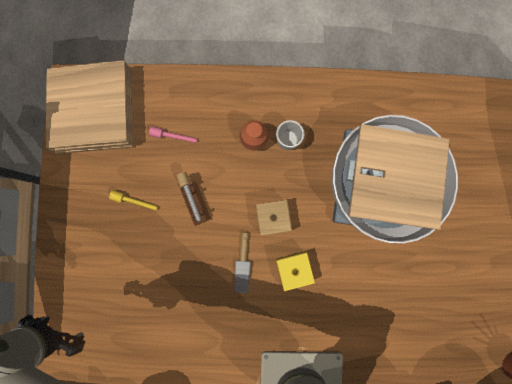

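```bash
cat > h.py <<'E'
import numpy as np, cv2
from scipy.spatial.transform import Rotation as R
from station import r
def ray(cam,u,v):
    c=r.camera_info(cam)
    K=np.array([[c['fx'],0,c['cx']],[0,c['fy'],c['cy']],[0,0,1]])
    p=cv2.undistortPoints(np.array([[[u,v]]],float),K,np.array([c['k1'],0,0,0.]))[0,0]
    d=R.from_rotvec(c['attitude']).apply([p[0],-p[1],-1.])
    return np.array(c['origin']),d/np.linalg.norm(d)
def onz(cam,u,v,z):
    o,d=ray(cam,u,v); return o+d*(z-o[2])/d[2]
def proj(cam,P):
    c=r.camera_info(cam)
    q=R.from_rotvec(c['attitude']).inv().apply(np.atleast_2d(P)-np.array(c['origin']))
    x=q[:,0]/-q[:,2]; y=-q[:,1]/-q[:,2]; s=1+c['k1']*(x*x+y*y)
    return np.c_[c['fx']*x*s+c['cx'],c['fy']*y*s+c['cy']]
def tri(pa,pb):
    o1,d1=ray('scene',*pa);o2,d2=ray('top',*pb)
    A=np.c_[d1,-d2]; s=np.linalg.lstsq(A,o2-o1,rcond=None)[0]
    a=o1+d1*s[0];b=o2+d2*s[1]; return (a+b)/2,np.linalg.norm(a-b)
def img(cam,name=None):
    im=cv2.cvtColor(r.get_image(cam),cv2.COLOR_RGB2BGR)
    if name: cv2.imwrite('pics/'+name,im)
    return im
def crop(im,u,v,w,h,s,name):
    u0=int(max(0,u-w//2));v0=int(max(0,v-h//2))
    c=im[v0:v0+h,u0:u0+w]; cv2.imwrite('pics/'+name,cv2.resize(c,None,fx=s,fy=s,interpolation=cv2.INTER_CUBIC)); return u0,v0
E
python3 - <<'E'
from h import *
print(R.from_rotvec(r.read_state()['tool_rot']).as_matrix().round(3))
for cam in('scene','top'):
    im=cv2.imread(f'pics/{cam}0.png')
    for q in('pin','pin_knob','pin_tip','well','slot','rest','cup_center','vase_center','brush','wheel'):
        for d in r.search_frame(cam,q)[:4]:
            print(cam,q,round(d['conf'],2),(d['point'][1]*512).round(1) if hasattr(d['point'][1],'round') else d['point'][1]*512,d['point'][0]*384)
im=cv2.imread('pics/top0.png')
a=crop(im,192,197,60,70,8,'c_pin_top.png'); print(a)
b=crop(im,273,217,50,50,10,'c_well_top.png');print(b)
print(crop(im,372,173,50,50,10,'c_slot_top.png'))
im=cv2.imread('pics/scene0.png')
print(crop(im,317,217,60,70,8,'c_pin_scene.png'))
print(crop(im,248,183,50,50,10,'c_well_scene.png'))
print(crop(im,152,175,50,50,10,'c_slot_scene.png'))
print(r.read_state()['t'])
E
```

```text
[[ 0.343 -0.    -0.939]
 [ 0.939 -0.001  0.343]
 [-0.001 -1.    -0.   ]]
scene pin 0.72 328.6016 286.8096
scene pin 0.65 382.3104 235.20000000000002
scene pin 0.63 317.7984 223.91039999999998
scene pin 0.35 135.3216 180.7104
scene pin_knob 0.84 317.4912 222.6048
scene pin_knob 0.77 379.0848 234.5088
scene pin_tip 0.91 333.4144 284.8896
scene pin_tip 0.75 380.5184 236.0832
scene pin_tip 0.52 321.0752 223.488
scene well 0.9 247.9104 186.70080000000002
scene well 0.87 243.3024 145.8048
scene slot 0.83 138.8032 180.0192
scene slot 0.19 319.6928 222.912
scene rest 0.93 311.6032 218.6112
scene cup_center 0.94 209.6128 240.30720000000002
scene vase_center 0.81 242.4832 254.39999999999998
scene brush 0.93 284.1088 159.7824
scene brush 0.32 316.3136 223.296
scene wheel 0.81 134.4 178.40640000000002
scene wheel 0.55 317.4912 223.60320000000002
top pin 0.83 163.1744 136.8192
top pin 0.58 187.6992 187.5072
top pin 0.56 127.5904 197.60639999999998
top pin_knob 0.85 164.7104 134.784
top pin_knob 0.66 188.7232 192.6912
top pin_knob 0.52 129.9968 203.48160000000001
top pin_tip 0.79 126.0032 200.4096
top pin_tip 0.57 183.808 190.3872
top pin_tip 0.5 166.1952 137.2032
top pin_tip 0.44 395.52 183.2064
top well 0.88 296.4992 274.2912
top well 0.69 270.2848 218.49599999999998
top slot 0.84 395.7248 183.3984
top slot 0.2 271.2064 218.91840000000002
top rest 0.79 195.1744 204.51839999999999
top cup_center 0.56 291.1744 132.2112
top cup_center 0.55 189.4912 185.0112
top vase_center 0.75 250.5216 134.28480000000002
top vase_center 0.22 196.9152 204.78719999999998
top brush 0.72 242.9952 268.416
top wheel 0.77 394.8032 180.4032
top wheel 0.27 270.2848 219.8016
top wheel 0.23 187.392 189.696
(162, 162)
(248, 192)
(347, 148)
(287, 182)
(223, 158)
(127, 150)
1.1
```

Candidates for the pin: steel with a pale knob on the rest, at scene (318,218) / top (190,195). Others are yellow at scene (378,237) / top (130,200) and pink at scene (326,287) / top (170,136). For the well: the pale block at scene (249,184) / top (273,217), against the yellow one at scene (243,144) / top (295,270). By the description I choose the steel pin and the pale block, and check both in crops.

Run:
```python
import cv2,numpy as np
def pad(i): 
    o=np.zeros((560,500,3),np.uint8);o[:min(560,i.shape[0]),:min(500,i.shape[1])]=i[:560,:500];return o
for n in('pin','well','slot'):
    a=cv2.imread(f'pics/c_{n}_top.png');b=cv2.imread(f'pics/c_{n}_scene.png')
    o=np.hstack([pad(a),pad(b)]); cv2.imwrite(f'pics/d_{n}.png',cv2.resize(o,None,fx=.8,fy=.8))
```

```text
(no output)
```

View pics/d_pin.png

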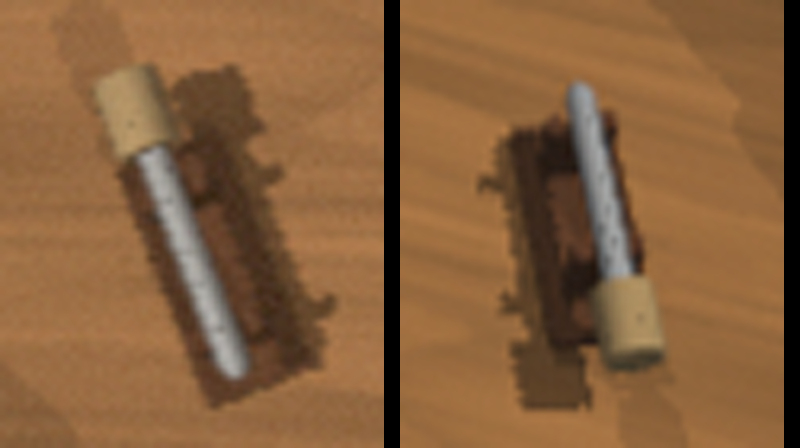

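View pics/d_well.png

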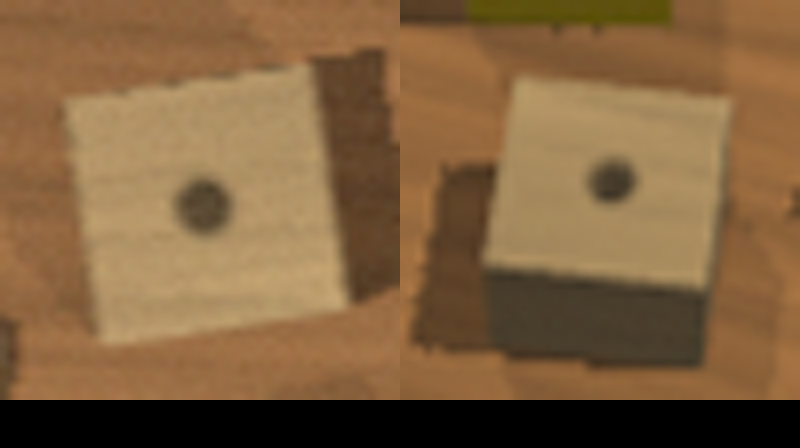

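View pics/d_slot.png

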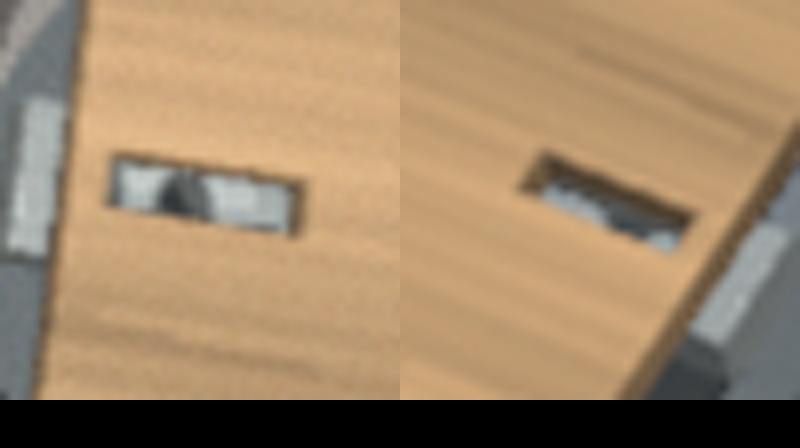

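```bash
cat > loc.py <<'E'
from h import *
def t(u,v): return u-.5,v-.5
def show(n,pt,ps,z):
    P,e=tri(t(*ps),t(*pt)); a=onz('top',*t(*pt),z);b=onz('scene',*t(*ps),z)
    print(n,'tri',(P*1000).round(1),round(e*1000,1),'top',(a*1000).round(1),'scene',(b*1000).round(1)); return (a+b)/2
tip=show('tip',(162+236/6.4,162+378/6.4),(287+178/6.4,182+86/6.4),.055)
# knob shoulder centre: midpoint of visible boundary
kn=show('knobend',(162+127/6.4,162+74/6.4),(287+236/6.4,182+358/6.4),.055)
print('len',np.linalg.norm(tip-kn),'yaw tip->knob',np.degrees(np.arctan2(*(kn-tip)[[1,0]])))
w=show('well',(248+204/8,192+206/8),(223+210/8,158+180/8),.065)
# block corners top
C=[(68,100),(312,65),(348,303),(102,343)];S=[(117,78),(331,98),(309,290),(87,265)]
cs=[show('wc',(248+c[0]/8,192+c[1]/8),(223+s[0]/8,158+s[1]/8),.065) for c,s in zip(C,S)]
print('block centre',np.mean(cs,0)*1000)
C=[(112,152),(302,181),(297,237),(106,206)];S=[(545,150),(692,214),(672,252),(519,190)]
cs=[show('sc',(347+c[0]/8,148+c[1]/8),(127+(s[0]-400)/8,150+s[1]/8),.160) for c,s in zip(C,S)]
m=np.mean(cs,0);print('slot mid',m*1000, np.linalg.norm(cs[0]-cs[1]),np.linalg.norm(cs[1]-cs[2]),np.linalg.norm(cs[2]-cs[3]))
d=(cs[1]+cs[2]-cs[0]-cs[3]);print('slot dir deg',np.degrees(np.arctan2(d[1],d[0])))
show('hole?',(347+186/8,148+193/8),(127+228/8,150+218/8),.140)
E
python3 loc.py
```

```text
tip tri [480.7 297.9  55.1] 1.2 top [480.6 298.5  55. ] scene [480.8 297.4  55. ]
knobend tri [610.2 352.2  57.3] 2.4 top [610.8 351.4  55. ] scene [608.8 353.5  55. ]
len 0.14012251602878417 yaw tip->knob 22.90348360694081
well tri [495.4  94.1  64.4] 0.4 top [495.3  94.3  65. ] scene [495.7  94.   65. ]
wc tri [534.  109.7 200.7] 67.7 top [530.1 141.5  65. ] scene [462.2  45.1  65. ]
wc tri [530.1 108.  194.2] 80.7 top [544.3  58.6  65. ] scene [446.1 127.5  65. ]
wc tri [458.3  78.3 -73.3] 91.0 top [463.7  44.6  65. ] scene [530.7 144.2  65. ]
wc tri [465.   80.7 -51.3] 98.6 top [448.  127.7  65. ] scene [545.4  61.2  65. ]
block centre [496.29926429  93.78167009  65.        ]
sc tri [ 627.4 -130.6  216.1] 46.1 top [ 627.3 -122.1  160. ] scene [ 602.4 -182.5  160. ]
sc tri [ 612.8 -152.8  161.7] 60.0 top [ 619.9 -184.2  160. ] scene [ 611.3 -121.4  160. ]
sc tri [ 602.5 -172.1  107.3] 51.4 top [ 601.8 -182.4  160. ] scene [ 627.8 -121.8  160. ]
sc tri [ 620.1 -146.4  172.4] 61.0 top [ 609.9 -120.2  160. ] scene [ 620.5 -184.1  160. ]
slot mid [ 615.10874214 -152.32846177  160.        ] 0.0009070195275587825 0.0010802933391952695 0.0004187695580828872
slot dir deg -52.692716805817405
hole? tri [ 615.6 -147.2  151.9] 2.3 top [ 617.7 -151.6  140. ] scene [ 609.5 -151.4  140. ]
```

The crops show the steel pin with its pale knob on the dark rest (tip down-right in the top view), the pale block with one hole, and the slot with a dark spot near its middle. Tip is at about (481,298), knob at about (594,346), well at about (495.5,94), and slot middle at about (615,-152) with its axis at 83°. The tool can't tilt, so I'll take the knob's outer end lightly and let the pin swing down.

Call:
play_rows(
  series=[
    {"dx":48,"dy":-30,"dz":-4,"spin":5.4},
    {"dx":48,"dy":-30,"dz":-4,"spin":5.4},
    {"dx":48,"dy":-30,"dz":-4,"spin":5.4},
    {"dx":48,"dy":-30,"dz":-4,"spin":5.4},
    {"dx":48,"dy":-30,"dz":-4,"spin":5.4},
    {"dx":48,"dy":-30,"dz":-4,"spin":5.4},
    {"dx":48,"dy":-30,"dz":-4,"spin":5.4},
    {"dx":48,"dy":-30,"dz":-4,"spin":5.4},
  ],
  hand=0,
  squeeze=20,
)

```text
t: 2.1
tcp_pos: [0.6031, 0.3429, 0.1996]
tool_rot: [-0.965, -1.526, 1.524]
contact_force: [-0.1, 0.5, 1.0]
gripper_width: 0.0853
```

```bash
cat > st.py <<'E'
from h import *
s=r.read_state()
M=R.from_rotvec(s['tool_rot']).as_matrix()
print('t',round(s['t'],2),'tcp',(s['tcp_pos']*1000).round(1),'jaw deg',np.degrees(np.arctan2(M[1,0],M[0,0])).round(2),'down',M[:,1].round(3),'F',s['contact_force'].round(2),'T',s['torque'].round(3),'w',round(s['gripper_width']*1000,2),'j',s['joints'].round(2))
E
python3 st.py
```

```text
t 2.1 tcp [603.1 342.9 199.6] jaw deg 115.23 down [-0.002  0.003 -1.   ] F [-0.05  0.5   1.  ] T [0.069 0.024 0.023] w 85.26 j [-0.61  0.5   0.04  1.3  -0.02  1.34  1.44]
```

Call:
play_rows(
  series=[
    {"dx":-3,"dy":5.4,"dz":-45,"spin":-2.3},
    {"dz":-45},
    {"dz":-30},
    {},
  ],
)

```text
invalid input
```

```bash
python3 st.py
python3 - <<'E'
from h import *
im=img('top');crop(im,188,185,80,80,7,'g1t.png')
im2=img('scene');crop(im2,320,225,80,80,7,'g1s.png')
a=cv2.imread('pics/g1t.png');b=cv2.imread('pics/g1s.png');cv2.imwrite('pics/g1.png',cv2.resize(np.hstack([a,b]),None,fx=.7,fy=.7))
# outline projections of expected jaw centre
s=r.read_state()['tcp_pos']; print(proj('top',s),proj('scene',s))
E
```

```text
t 2.1 tcp [603.1 342.9 199.6] jaw deg 115.23 down [-0.002  0.003 -1.   ] F [-0.05  0.5   1.  ] T [0.069 0.024 0.023] w 85.26 j [-0.61  0.5   0.04  1.3  -0.02  1.34  1.44]
[[177.27468596 167.1359645 ]] [[325.39640765 212.68497284]]
```

View pics/g1.png

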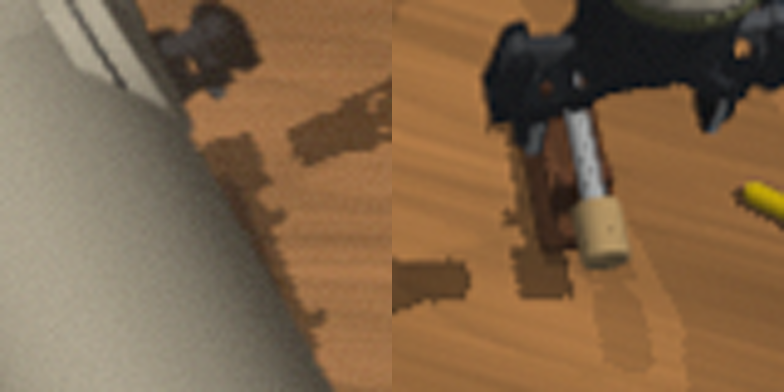

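Rows need all their fields, so that call was refused whole. The view still shows the pin undisturbed on the rest with the gripper above it.

Call:
play_rows(
  series=[
    {"dx":-3,"dy":5.4,"dz":-45,"spin":-2.3},
    {"dx":0,"dy":0,"dz":-45,"spin":0},
    {"dx":0,"dy":0,"dz":-28,"spin":0},
    {"dx":0,"dy":0,"dz":0,"spin":0},
  ],
)

```text
t: 2.7
tcp_pos: [0.6054, 0.3405, 0.0773]
tool_rot: [-1.003, -1.487, 1.488]
contact_force: [-0.9, -0.4, 0.1]
gripper_width: 0.0855
```

```bash
python3 st.py
python3 - <<'E'
from h import *
im=img('top');crop(im,188,185,80,80,7,'g2t.png')
im2=img('scene');crop(im2,320,225,80,80,7,'g2s.png')
a=cv2.imread('pics/g2t.png');b=cv2.imread('pics/g2s.png');cv2.imwrite('pics/g2.png',cv2.resize(np.hstack([a,b]),None,fx=.7,fy=.7))
E
```

```text
t 2.7 tcp [605.4 340.5  77.3] jaw deg 112.07 down [ 0.001 -0.001 -1.   ] F [-0.85 -0.45  0.06] T [-0.059  0.016 -0.008] w 85.47 j [-0.61  0.59  0.05  1.42 -0.03  1.13  1.39]
```

View pics/g2.png

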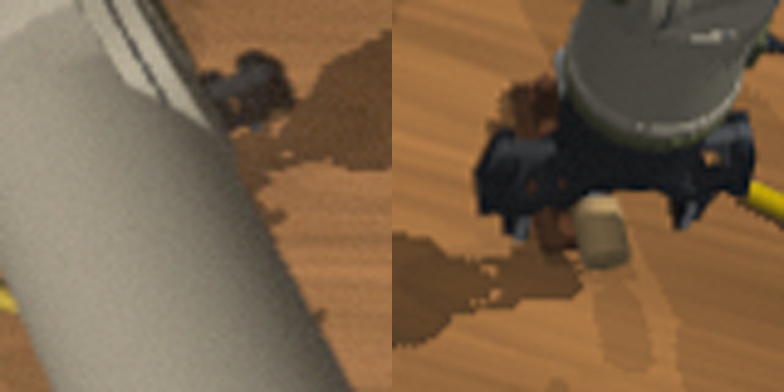

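Call:
play_rows(
  series=[
    {"dx":-5.4,"dy":7.8,"dz":-20,"spin":0.8},
    {"dx":0,"dy":0,"dz":-15,"spin":0},
    {"dx":0,"dy":0,"dz":0,"spin":0},
  ],
)

```text
t: 3.18
tcp_pos: [0.6024, 0.3512, 0.0466]
tool_rot: [-0.997, -1.506, 1.492]
contact_force: [-0.3, -0.9, -0.4]
gripper_width: 0.0854
```

```bash
python3 st.py
```

```text
t 3.17 tcp [602.4 351.2  46.6] jaw deg 112.96 down [ 0.008  0.004 -1.   ] F [-0.32 -0.94 -0.37] T [-0.002 -0.001 -0.007] w 85.42 j [-0.62  0.62  0.04  1.45 -0.02  1.06  1.39]
```

Call:
play_rows(
  series=[
    {"dx":-2,"dy":-2.5,"dz":-10,"spin":0},
    {"dx":0,"dy":0,"dz":0,"spin":0},
    {"dx":0,"dy":0,"dz":0,"spin":0},
  ],
)

```text
t: 3.55
tcp_pos: [0.6008, 0.3484, 0.0366]
tool_rot: [-0.998, -1.507, 1.491]
contact_force: [-0.1, -0.1, 0.2]
gripper_width: 0.0856
```

```bash
python3 st.py
python3 - <<'E'
from h import *
im2=img('scene');crop(im2,320,225,80,80,7,'g3s.png')
E
```

```text
t 3.55 tcp [600.8 348.4  36.6] jaw deg 112.93 down [ 0.009  0.004 -1.   ] F [-0.1  -0.09  0.22] T [ 0.007 -0.042 -0.034] w 85.55 j [-0.62  0.63  0.04  1.46 -0.02  1.04  1.39]
```

View pics/g3s.png

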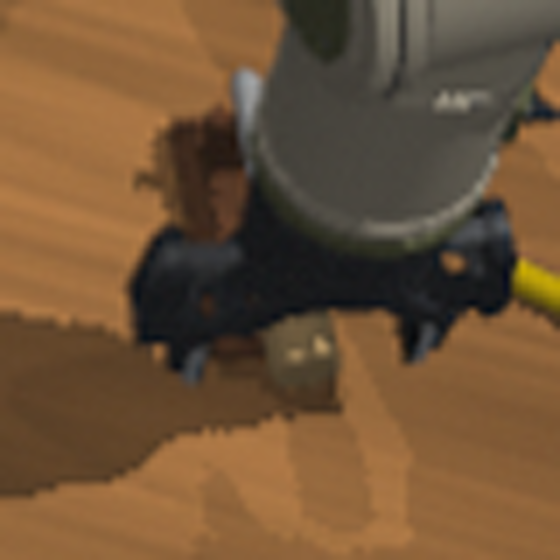

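The knob lies between the open fingers. Closing at 20 N.

Call:
play_rows(
  series=[
    {"dx":0,"dy":0,"dz":0,"spin":0},
    {"dx":0,"dy":0,"dz":0,"spin":0},
    {"dx":0,"dy":0,"dz":0,"spin":0},
    {"dx":0,"dy":0,"dz":0,"spin":0},
    {"dx":0,"dy":0,"dz":0,"spin":0},
    {"dx":0,"dy":0,"dz":0,"spin":0},
  ],
  hand=1,
  squeeze=20,
)

```text
t: 4.35
tcp_pos: [0.6011, 0.3484, 0.0373]
tool_rot: [-0.999, -1.507, 1.49]
contact_force: [-0.0, -0.9, 0.8]
gripper_width: 0.0291
```

```bash
python3 st.py
```

```text
t 4.35 tcp [601.1 348.4  37.3] jaw deg 112.92 down [ 0.01   0.005 -1.   ] F [-0.03 -0.89  0.81] T [-0.027 -0.015  0.003] w 29.09 j [-0.62  0.63  0.04  1.46 -0.02  1.04  1.39]
```

Gripped at 29 mm. Next I lift slowly and look.

Call:
play_rows(
  series=[
    {"dx":0,"dy":0,"dz":15,"spin":0},
    {"dx":0,"dy":0,"dz":15,"spin":0},
    {"dx":0,"dy":0,"dz":20,"spin":0},
    {"dx":0,"dy":0,"dz":25,"spin":0},
    {"dx":0,"dy":0,"dz":30,"spin":0},
    {"dx":0,"dy":0,"dz":30,"spin":0},
    {"dx":0,"dy":0,"dz":0,"spin":0},
  ],
)

```text
t: 5.22
tcp_pos: [0.6016, 0.3486, 0.1847]
tool_rot: [-1.001, -1.512, 1.486]
contact_force: [0.8, 0.2, -1.8]
gripper_width: 0.0293
```

```bash
python3 st.py
python3 - <<'E'
from h import *
im=img('top');crop(im,188,185,120,100,6,'g4t.png')
im2=img('scene');crop(im2,320,215,120,100,6,'g4s.png')
a=cv2.imread('pics/g4t.png');b=cv2.imread('pics/g4s.png');cv2.imwrite('pics/g4.png',cv2.resize(np.hstack([a,b]),None,fx=.55,fy=.55))
E
```

```text
t 5.22 tcp [601.6 348.6 184.7] jaw deg 112.91 down [ 0.015  0.008 -1.   ] F [ 0.77  0.23 -1.78] T [ 0.096 -0.093 -0.057] w 29.27 j [-0.62  0.5   0.05  1.33 -0.02  1.3   1.39]
```

View pics/g4.png

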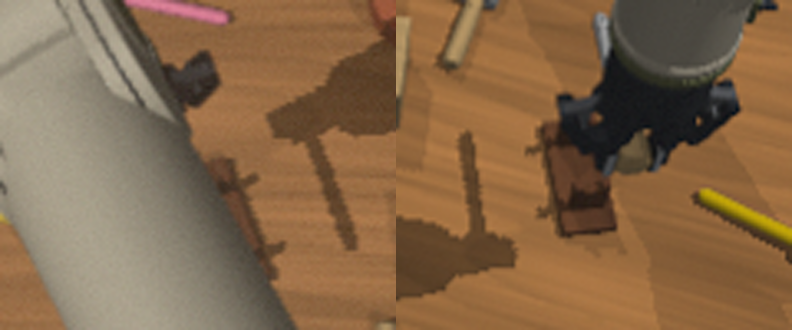

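The shadow shows the pin still level, so the pads' friction holds it. I'll shake vertically so gravity and inertia slip it tip-down.

Call:
play_rows(
  series=[
    {"dx":0,"dy":0,"dz":62,"spin":0},
    {"dx":0,"dy":0,"dz":-62,"spin":0},
    {"dx":0,"dy":0,"dz":62,"spin":0},
    {"dx":0,"dy":0,"dz":-62,"spin":0},
    {"dx":0,"dy":0,"dz":62,"spin":0},
    {"dx":0,"dy":0,"dz":-62,"spin":0},
    {"dx":0,"dy":0,"dz":62,"spin":0},
    {"dx":0,"dy":0,"dz":0,"spin":0},
  ],
)

```text
t: 6.32
tcp_pos: [0.5858, 0.3379, 0.2299]
tool_rot: [-0.971, -1.444, 1.539]
contact_force: [0.9, 0.3, -1.3]
gripper_width: 0.0295
```

```bash
python3 st.py
python3 - <<'E'
from h import *
im=img('top');crop(im,188,185,120,100,6,'g5t.png')
im2=img('scene');crop(im2,320,215,120,100,6,'g5s.png')
a=cv2.imread('pics/g5t.png');b=cv2.imread('pics/g5s.png');cv2.imwrite('pics/g5.png',cv2.resize(np.hstack([a,b]),None,fx=.55,fy=.55))
E
```

```text
t 6.33 tcp [585.8 337.9 229.9] jaw deg 112.89 down [-0.046 -0.033 -0.998] F [ 0.92  0.3  -1.33] T [ 0.153 -0.146  0.017] w 29.47 j [-0.63  0.49  0.05  1.25 -0.02  1.46  1.39]
```

View pics/g5.png

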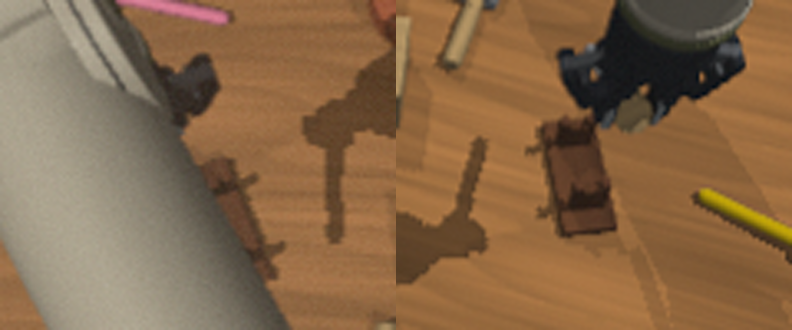

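```bash
cat > sh.py <<'E'
from h import *
from scipy.optimize import brentq
L=None
def setL():
    g=onz('top',128+350/3.3,135+248/3.3,0)
    # shadow of level tip (before shaking)
    P=np.array([.6016,.3486,.204])-.130*np.array([.921,.389,0])
    L=(g-P); return L/-L[2]
L=setL()
def tilt(g,piv,yaw=22.9,l=.130):
    a=np.array([np.cos(np.radians(yaw)),np.sin(np.radians(yaw)),0])
    th=np.radians(np.arange(-20,150,1.))
    tips=piv-l*(np.cos(th)[:,None]*a)-l*np.sin(th)[:,None]*np.array([0,0,1])
    s=tips+L*tips[:,2:3]
    d=np.linalg.norm(s[:,:2]-g[:2],axis=1); i=d.argmin(); return np.degrees(th[i]),d[i]
if __name__=='__main__':
    print('light',L)
    g=onz('top',128+336/3.3,135+240/3.3,0)
    print(g,tilt(g,np.array([.5858,.3379,.2489])))
E
python3 sh.py
python3 - <<'E'
from h import *
# light check from cup/rest: top0
E
```

```text
light [ 0.15878741 -0.46045143 -1.        ]
[0.52088835 0.21653555 0.        ] (np.float64(37.0), np.float64(0.0043408988531007855))
```

Call:
play_rows(
  series=[
    {"dx":0,"dy":0,"dz":0,"spin":0},
  ],
)

```text
t: 6.55
tcp_pos: [0.5834, 0.3368, 0.2227]
tool_rot: [-0.966, -1.434, 1.547]
contact_force: [0.4, 0.0, -0.6]
gripper_width: 0.0289
```

```bash
python3 st.py
```

```text
t 6.55 tcp [583.4 336.8 222.7] jaw deg 112.93 down [-0.056 -0.039 -0.998] F [ 0.4   0.02 -0.57] T [ 0.098 -0.146 -0.01 ] w 28.94 j [-0.63  0.49  0.05  1.26 -0.02  1.46  1.39]
```

Call:
play_rows(
  series=[
    {"dx":-4,"dy":-25,"dz":62,"spin":0},
    {"dx":-4,"dy":-25,"dz":-60,"spin":0},
    {"dx":-4,"dy":-25,"dz":60,"spin":0},
    {"dx":-4,"dy":-25,"dz":-60,"spin":0},
    {"dx":-4,"dy":-25,"dz":60,"spin":0},
    {"dx":-4,"dy":-25,"dz":-60,"spin":0},
    {"dx":0,"dy":0,"dz":20,"spin":0},
    {"dx":0,"dy":0,"dz":0,"spin":0},
  ],
)

```text
t: 7.55
tcp_pos: [0.5545, 0.2016, 0.2463]
tool_rot: [-0.945, -1.397, 1.572]
contact_force: [0.5, -0.1, -1.4]
gripper_width: 0.0294
```

```bash
python3 st.py
python3 - <<'E'
from h import *
im=img('top','top6.png');im2=img('scene','scene6.png')
s=r.read_state()['tcp_pos']; p=proj('top',s)[0];q=proj('scene',s)[0];print(p,q)
print(crop(im,p[0]+20,p[1],140,110,5,'g6t.png'));print(crop(im2,q[0],q[1],140,110,5,'g6s.png'))
a=cv2.imread('pics/g6t.png');b=cv2.imread('pics/g6s.png');cv2.imwrite('pics/g6.png',cv2.resize(np.hstack([a,b]),None,fx=.57,fy=.57))
E
```

```text
t 7.55 tcp [554.5 201.6 246.3] jaw deg 112.93 down [-0.091 -0.057 -0.994] F [ 0.47 -0.09 -1.41] T [ 0.108 -0.205 -0.011] w 29.43 j [-0.51  0.33  0.09  1.44 -0.01  1.48  1.56]
[230.56634683 188.90801402] [281.08389383 172.75840308]
(180, 133)
(211, 117)
```

View pics/g6.png

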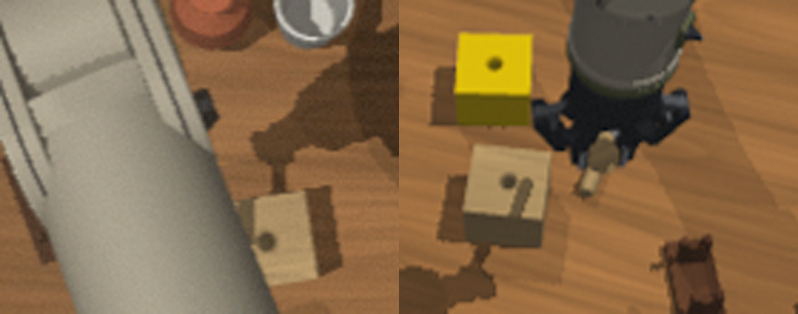

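Run:
```python
from h import *
import sh
im=cv2.imread('pics/scene6.png');crop(im,256,183,50,50,10,'g6z.png')
g=onz('scene',255.9,180.2,.065)
print(g)
s=r.read_state();M=R.from_rotvec(s['tool_rot']).as_matrix()
piv=s['tcp_pos']-.019*M[:,1]
print(piv)
p2=piv-np.array([0,0,.065])
th=np.radians(np.arange(0,150,10.));a=np.array([.921,.389,0])
for t in th:
    tip=piv-.13*(np.cos(t)*a+np.sin(t)*np.array([0,0,1])); q=tip+sh.L*(tip[2]-.065); print(np.degrees(t).round(),(q*1000).round(0),proj('scene',q).round(1))
```

```text
[0.48985522 0.11508298 0.065     ]
[0.55519118 0.20242097 0.26258668]
0.0 [467.  61.  65.] [[241.5 169.7]]
10.0 [465.  72.  65.] [[245.  170.2]]
20.0 [467.  84.  65.] [[248.6 171.7]]
30.0 [473.  98.  65.] [[252.1 174.2]]
40.0 [482. 111.  65.] [[255.5 177.7]]
50.0 [494. 125.  65.] [[258.6 182.1]]
60.0 [509. 138.  65.] [[261.3 187.2]]
70.0 [526. 150.  65.] [[263.5 193.1]]
80.0 [545. 162.  65.] [[265.3 199.4]]
90.0 [566. 171.  65.] [[266.5 206.1]]
100.0 [587. 179.  65.] [[267.  212.9]]
110.0 [608. 185.  65.] [[266.9 219.7]]
120.0 [629. 189.  65.] [[266.  226.1]]
130.0 [648. 190.  65.] [[264.5 232.1]]
140.0 [665. 189.  65.] [[262.4 237.4]]
```

View pics/g6z.png

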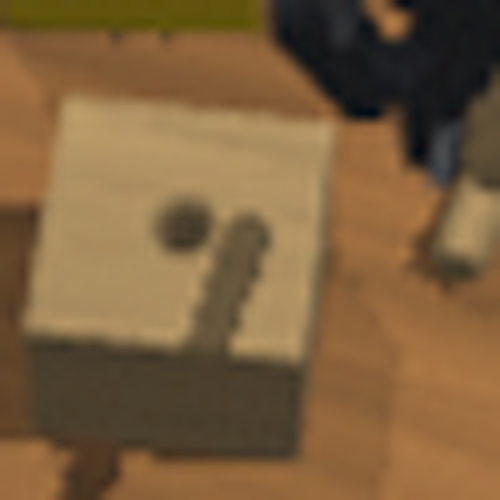

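The shadow puts the pin at about 44° below level. Shaking tilts the tool slightly, so I stop shaking. Instead I'll set the tip into the well's chamfer and swing the knob over the well, so the hole levers the pin upright. First I turn and move so the tip comes above the well.

Call:
play_rows(
  series=[
    {"dx":5,"dy":-25,"dz":-8,"spin":-9},
    {"dx":5,"dy":-25,"dz":-12,"spin":-9},
    {"dx":5,"dy":-25,"dz":-12,"spin":-9},
    {"dx":5,"dy":-25,"dz":-12,"spin":-9},
    {"dx":4,"dy":-25,"dz":-12,"spin":-9},
    {"dx":0,"dy":-20,"dz":-8,"spin":-5},
    {"dx":0,"dy":0,"dz":0,"spin":0},
    {"dx":0,"dy":0,"dz":0,"spin":0},
  ],
)

```text
t: 8.65
tcp_pos: [0.5794, 0.0565, 0.1764]
tool_rot: [-1.316, -0.771, 0.884]
contact_force: [0.7, 0.5, -2.3]
gripper_width: 0.0292
```

```bash
python3 st.py
cat > look.py <<'E'
from h import *
import sys
n=sys.argv[1]; u,v=float(sys.argv[2]),float(sys.argv[3]); 
im=img('top',n+'top.png');im2=img('scene',n+'scene.png')
P=[float(x)/1000 for x in sys.argv[2:5]]
w=int(sys.argv[5]) if len(sys.argv)>5 else 70
p=proj('top',P)[0];q=proj('scene',P)[0]
print('scale',390/w,'top org',crop(im,p[0],p[1],w,w,8,'_a.png'),'scene org (tile 400)',crop(im2,q[0],q[1],w,w,8,'_b.png'))
a=cv2.resize(cv2.imread('pics/_a.png'),(390,390));b=cv2.resize(cv2.imread('pics/_b.png'),(390,390))
cv2.imwrite('pics/'+n+'.png',np.hstack([a,np.zeros((390,10,3),np.uint8),b]))
E
python3 look.py g7 495 94 65
```

```text
t 8.65 tcp [579.4  56.5 176.4] jaw deg 61.79 down [-0.103  0.037 -0.994] F [ 0.73  0.55 -2.32] T [-0.039 -0.202  0.027] w 29.24 j [-0.37  0.35  0.28  1.58 -0.15  1.33  1.02]
scale 5.571428571428571 top org (238, 182) scene org (tile 400) (213, 144)
```

View pics/g7.png

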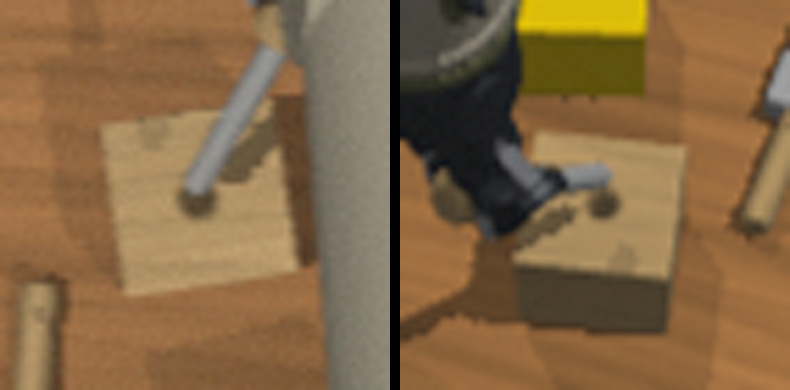

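Both views show the pin clearly, with its tip just above the well: top (273,216), scene (250,175).

Run:
```python
from h import *
P,e=tri((249.8-.5,174.9-.5),(273.4-.5,216.1-.5));print(P*1000,e*1000)
s=r.read_state();M=R.from_rotvec(s['tool_rot']).as_matrix()
piv=s['tcp_pos']-.019*M[:,1];d=piv-P;print(piv*1000,np.linalg.norm(d),np.degrees(np.arctan2(d[2],np.hypot(d[0],d[1]))),np.degrees(np.arctan2(d[1],d[0])))
```

```text
[498.55249353  96.53985134 102.74078444] 0.7034425933050915
[581.26660285  55.6487657  195.32836353] 0.13071405650477808 45.09851310265652 -26.30624963953488
```

Call:
play_rows(
  series=[
    {"dx":-3,"dy":-2.5,"dz":-15,"spin":0},
    {"dx":0,"dy":0,"dz":-15,"spin":0},
    {"dx":0,"dy":0,"dz":-3,"spin":0},
    {"dx":0,"dy":0,"dz":0,"spin":0},
  ],
)

```text
t: 9.25
tcp_pos: [0.5757, 0.0556, 0.1406]
tool_rot: [-1.315, -0.774, 0.887]
contact_force: [-0.3, -0.0, -1.0]
gripper_width: 0.0298
```

```bash
python3 st.py; python3 look.py g8 495 94 65
```

```text
t 9.25 tcp [575.7  55.6 140.6] jaw deg 62.0 down [-0.104  0.037 -0.994] F [-0.25 -0.01 -0.96] T [-0.082 -0.217  0.032] w 29.83 j [-0.37  0.37  0.28  1.62 -0.15  1.26  1.03]
scale 5.571428571428571 top org (238, 182) scene org (tile 400) (213, 144)
```

View pics/g8.png

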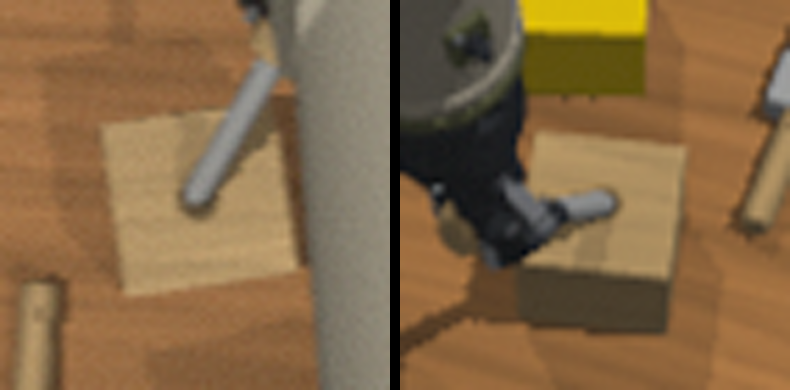

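Call:
play_rows(
  series=[
    {"dx":0,"dy":0,"dz":-4,"spin":0},
    {"dx":-7.4,"dy":3.7,"dz":6.5,"spin":0},
    {"dx":-8,"dy":4,"dz":6,"spin":0},
    {"dx":-8.5,"dy":4.2,"dz":5.5,"spin":0},
    {"dx":-9,"dy":4.5,"dz":5,"spin":0},
    {"dx":0,"dy":0,"dz":0,"spin":0},
  ],
)

```text
t: 10.1
tcp_pos: [0.541, 0.0737, 0.1632]
tool_rot: [-1.315, -0.777, 0.885]
contact_force: [-0.3, -0.2, -2.2]
gripper_width: 0.0293
```

```bash
python3 st.py; python3 look.py g9 495 94 65
```

```text
t 10.1 tcp [541.   73.7 163.2] jaw deg 62.03 down [-0.101  0.038 -0.994] F [-0.28 -0.19 -2.16] T [-0.076 -0.242 -0.052] w 29.33 j [-0.41  0.28  0.27  1.69 -0.13  1.28  0.98]
scale 5.571428571428571 top org (238, 182) scene org (tile 400) (213, 144)
```

View pics/g9.png

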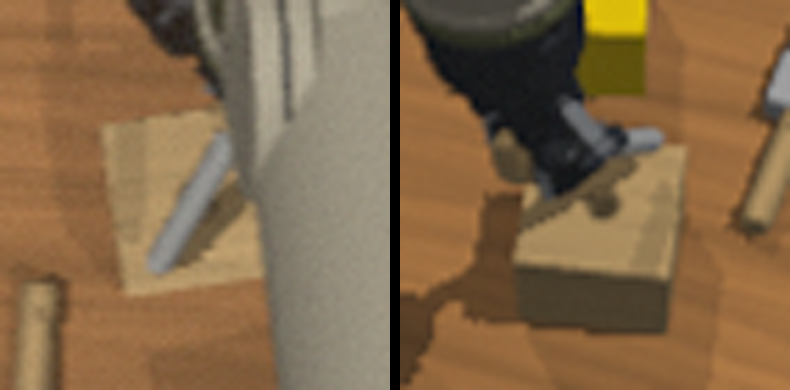

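The tip slid out over the chamfer because I raised the arm too early; the pin is still at about 45°. I'll go back, seat the tip deeper and swing with the tip kept down.

Call:
play_rows(
  series=[
    {"dx":12,"dy":-6,"dz":0,"spin":0},
    {"dx":12,"dy":-6,"dz":0,"spin":0},
    {"dx":9,"dy":-5,"dz":-6,"spin":0},
    {"dx":0,"dy":0,"dz":-10,"spin":0},
    {"dx":0,"dy":0,"dz":-3,"spin":0},
    {"dx":0,"dy":0,"dz":0,"spin":0},
  ],
)

```text
t: 10.95
tcp_pos: [0.577, 0.0534, 0.1404]
tool_rot: [-1.316, -0.772, 0.886]
contact_force: [0.4, -0.2, -1.1]
gripper_width: 0.0293
```

```bash
python3 st.py
```

```text
t 10.95 tcp [577.   53.4 140.4] jaw deg 61.89 down [-0.103  0.036 -0.994] F [ 0.39 -0.15 -1.13] T [-0.086 -0.156  0.025] w 29.28 j [-0.36  0.38  0.28  1.62 -0.15  1.26  1.04]
```

Call:
play_rows(
  series=[
    {"dx":-1,"dy":0.7,"dz":-4,"spin":0},
    {"dx":0,"dy":0,"dz":-4,"spin":0},
    {"dx":0,"dy":0,"dz":-1,"spin":0},
  ],
)

```text
t: 11.32
tcp_pos: [0.5756, 0.0547, 0.1318]
tool_rot: [-1.316, -0.773, 0.886]
contact_force: [-0.7, -0.7, 1.4]
gripper_width: 0.0293
```

```bash
python3 st.py; python3 look.py g10 495 94 65
```

```text
t 11.32 tcp [575.6  54.7 131.8] jaw deg 61.94 down [-0.103  0.037 -0.994] F [-0.68 -0.72  1.44] T [-0.132  0.425  0.074] w 29.3 j [-0.36  0.38  0.28  1.63 -0.16  1.24  1.04]
scale 5.571428571428571 top org (238, 182) scene org (tile 400) (213, 144)
```

View pics/g10.png

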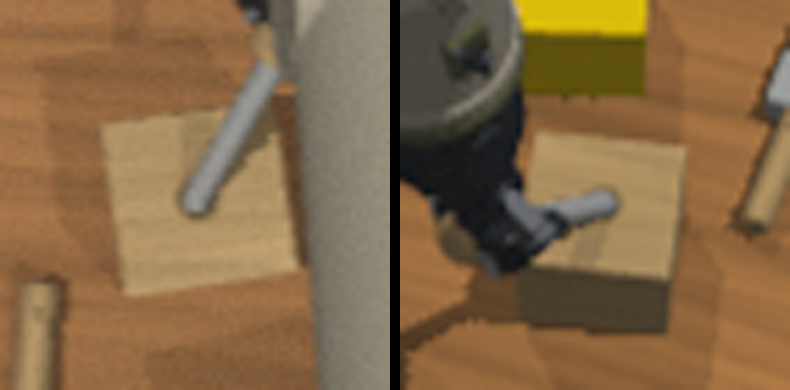

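Call:
play_rows(
  series=[
    {"dx":-4,"dy":2,"dz":0,"spin":0},
    {"dx":-6,"dy":3,"dz":1.5,"spin":0},
    {"dx":-6,"dy":3,"dz":2.5,"spin":0},
  ],
)

```text
t: 11.8
tcp_pos: [0.5652, 0.0593, 0.1393]
tool_rot: [-1.327, -0.781, 0.876]
contact_force: [2.7, -3.1, 2.6]
gripper_width: 0.029
```

```bash
python3 st.py; python3 look.py g11 495 94 65
```

```text
t 11.8 tcp [565.2  59.3 139.3] jaw deg 61.72 down [-0.088  0.033 -0.996] F [ 2.71 -3.13  2.6 ] T [-0.955 -0.897  0.211] w 28.98 j [-0.38  0.34  0.28  1.67 -0.14  1.23  1.01]
scale 5.571428571428571 top org (238, 182) scene org (tile 400) (213, 144)
```

View pics/g11.png

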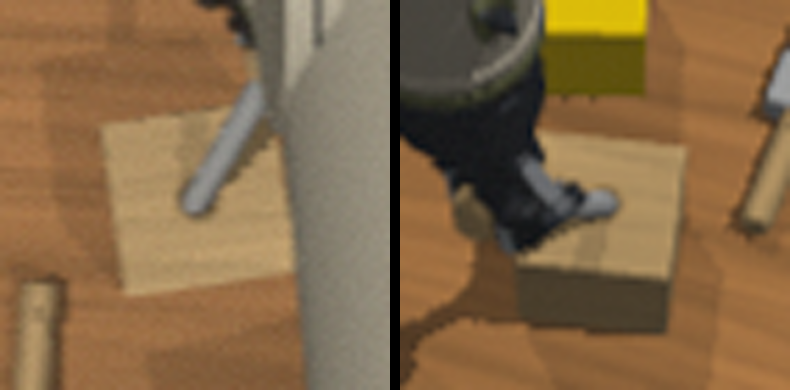

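The tip is held in the hole and the pin is steepening. Continuing.

Call:
play_rows(
  series=[
    {"dx":-8,"dy":4,"dz":4.5,"spin":0},
    {"dx":-8,"dy":4,"dz":3.5,"spin":0},
    {"dx":-8,"dy":4,"dz":3,"spin":0},
  ],
)

```text
t: 12.28
tcp_pos: [0.5418, 0.0709, 0.1513]
tool_rot: [-1.33, -0.783, 0.873]
contact_force: [2.3, -1.5, 1.1]
gripper_width: 0.0293
```

```bash
python3 st.py; python3 look.py g12 495 94 65
```

```text
t 12.28 tcp [541.8  70.9 151.3] jaw deg 61.67 down [-0.085  0.033 -0.996] F [ 2.34 -1.51  1.09] T [-0.351 -0.843  0.009] w 29.32 j [-0.41  0.28  0.27  1.72 -0.13  1.24  0.97]
scale 5.571428571428571 top org (238, 182) scene org (tile 400) (213, 144)
```

View pics/g12.png

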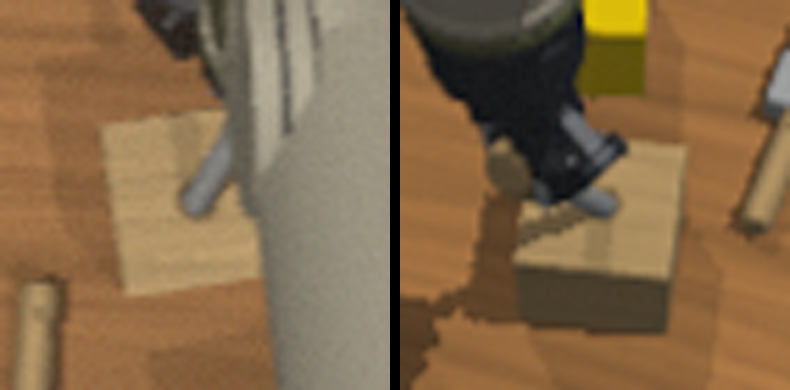

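Call:
play_rows(
  series=[
    {"dx":-8,"dy":4,"dz":2.5,"spin":0},
    {"dx":-8,"dy":4,"dz":2,"spin":0},
    {"dx":-8,"dy":4,"dz":1,"spin":0},
    {"dx":-8,"dy":4,"dz":0,"spin":0},
  ],
)

```text
t: 12.88
tcp_pos: [0.507, 0.0888, 0.1566]
tool_rot: [-1.328, -0.783, 0.875]
contact_force: [2.1, -0.5, -0.9]
gripper_width: 0.0288
```

```bash
python3 st.py; python3 look.py g13 495 94 65
```

```text
t 12.88 tcp [507.   88.8 156.6] jaw deg 61.75 down [-0.086  0.034 -0.996] F [ 2.06 -0.52 -0.87] T [-0.218 -0.894  0.009] w 28.81 j [-0.45  0.21  0.25  1.79 -0.11  1.23  0.92]
scale 5.571428571428571 top org (238, 182) scene org (tile 400) (213, 144)
```

View pics/g13.png

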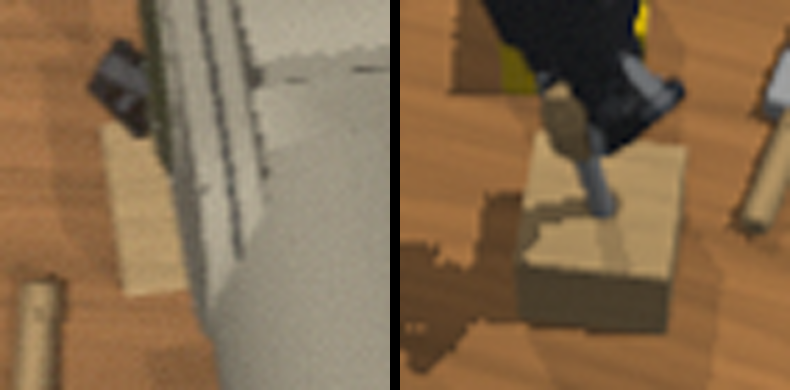

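Call:
play_rows(
  series=[
    {"dx":-7,"dy":3,"dz":-2,"spin":0},
    {"dx":-6,"dy":3,"dz":-3,"spin":0},
    {"dx":0,"dy":0,"dz":-5,"spin":0},
    {"dx":0,"dy":0,"dz":-5,"spin":0},
  ],
)

```text
t: 13.48
tcp_pos: [0.4928, 0.0957, 0.1405]
tool_rot: [-1.327, -0.783, 0.876]
contact_force: [1.5, 0.2, 0.3]
gripper_width: 0.0292
```

```bash
python3 st.py
```

```text
t 13.47 tcp [492.8  95.7 140.5] jaw deg 61.81 down [-0.087  0.034 -0.996] F [1.47 0.2  0.34] T [-0.076 -0.673 -0.066] w 29.24 j [-0.46  0.19  0.24  1.84 -0.11  1.19  0.9 ]
```

Sliding in freely (tip at about z 30). I continue down to roughly TCP 121.

Call:
play_rows(
  series=[
    {"dx":0,"dy":0,"dz":-6,"spin":0},
    {"dx":0,"dy":0,"dz":-6,"spin":0},
    {"dx":0,"dy":0,"dz":-4,"spin":0},
    {"dx":0,"dy":0,"dz":0,"spin":0},
  ],
)

```text
t: 13.98
tcp_pos: [0.4927, 0.0957, 0.1225]
tool_rot: [-1.327, -0.782, 0.876]
contact_force: [1.9, 1.0, -2.2]
gripper_width: 0.0291
```

```bash
python3 st.py; python3 look.py g14 495 94 65
```

```text
t 13.97 tcp [492.7  95.7 122.5] jaw deg 61.79 down [-0.088  0.034 -0.996] F [ 1.94  0.98 -2.2 ] T [ 0.093 -0.743 -0.016] w 29.09 j [-0.46  0.21  0.24  1.86 -0.11  1.15  0.9 ]
scale 5.571428571428571 top org (238, 182) scene org (tile 400) (213, 144)
```

View pics/g14.png

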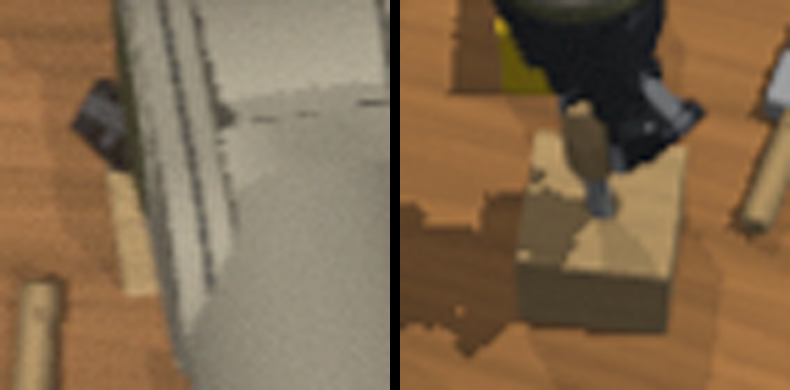

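Depth is right, so I release.

Call:
play_rows(
  series=[
    {"dx":0,"dy":0,"dz":0,"spin":0},
    {"dx":0,"dy":0,"dz":0,"spin":0},
    {"dx":0,"dy":0,"dz":0,"spin":0},
    {"dx":0,"dy":0,"dz":0,"spin":0},
    {"dx":0,"dy":0,"dz":0,"spin":0},
    {"dx":0,"dy":0,"dz":0,"spin":0},
    {"dx":0,"dy":0,"dz":0,"spin":0},
  ],
  hand=0,
)

```text
t: 14.95
tcp_pos: [0.4921, 0.0955, 0.1232]
tool_rot: [-1.326, -0.781, 0.877]
contact_force: [0.0, -0.1, 0.4]
gripper_width: 0.0849
```

```bash
python3 st.py; python3 look.py g15 495 94 65
```

```text
t 14.95 tcp [492.1  95.5 123.2] jaw deg 61.79 down [-0.089  0.034 -0.995] F [ 0.02 -0.12  0.35] T [-0.047 -0.102 -0.069] w 84.94 j [-0.46  0.21  0.24  1.86 -0.11  1.16  0.9 ]
scale 5.571428571428571 top org (238, 182) scene org (tile 400) (213, 144)
```

View pics/g15.png

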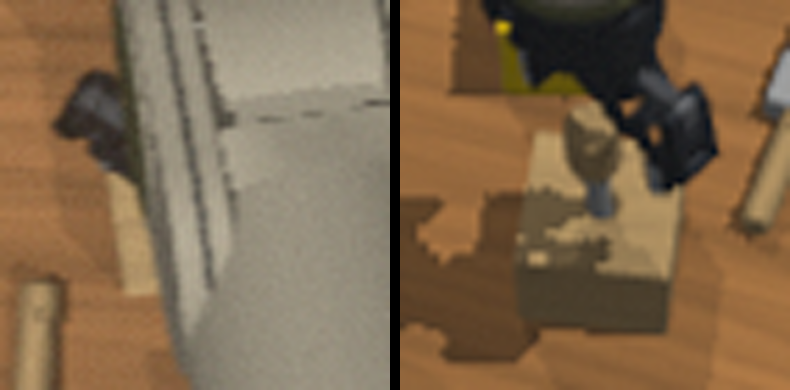

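Run:
```python
from h import *
im=cv2.imread('pics/g15scene.png')
for z in (.151,.115,.065):
    t=np.linspace(0,2*np.pi,40); rr=.015 if z>.1 else .007
    P=np.c_[.4955+rr*np.cos(t),.094+rr*np.sin(t),0*t+z]
    p=proj('scene',P); print(z,p.mean(0))
    big=None
    if z==.151: S=8; o=np.array([213,135]); c=cv2.resize(im[135:205,213:283],None,fx=S,fy=S,interpolation=cv2.INTER_CUBIC)
    cv2.polylines(c,[np.int32((p-o+.5)*S)],True,(0,0,255) if z>.12 else (0,255,0),1)
cv2.imwrite('pics/ov15.png',c)
```

```text
0.151 [248.50695252 164.50906538]
0.115 [248.61035027 171.24787558]
0.065 [248.76537784 179.98642179]
```

View pics/ov15.png

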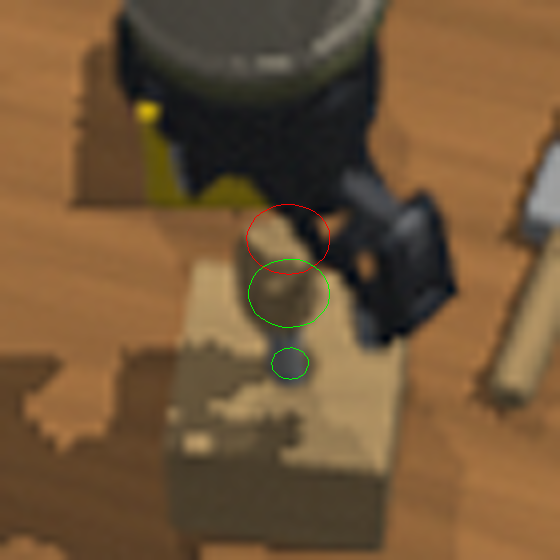

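The pin stands released in the block: the knob is where a seated pin's should be, leaning a few mm within the hole's play. Next I turn the jaws to the slot's axis (about 83°) and regrip high on the knob.

Call:
play_rows(
  series=[
    {"dx":1,"dy":-1,"dz":0,"spin":7},
    {"dx":1,"dy":-1,"dz":0,"spin":7},
    {"dx":0,"dy":-1,"dz":0,"spin":6},
    {"dx":0,"dy":0,"dz":0,"spin":0},
  ],
)

```text
t: 15.55
tcp_pos: [0.4942, 0.0924, 0.1231]
tool_rot: [-1.204, -1.038, 1.158]
contact_force: [-0.7, 0.1, 0.9]
gripper_width: 0.0855
```

```bash
python3 st.py; python3 look.py g16 495 94 140 50
```

```text
t 15.55 tcp [494.2  92.4 123.1] jaw deg 82.33 down [-0.096  0.    -0.995] F [-0.71  0.14  0.9 ] T [ 0.033 -0.076 -0.046] w 85.54 j [-0.44  0.22  0.2   1.84 -0.07  1.17  1.23]
scale 7.8 top org (249, 191) scene org (tile 400) (223, 141)
```

View pics/g16.png

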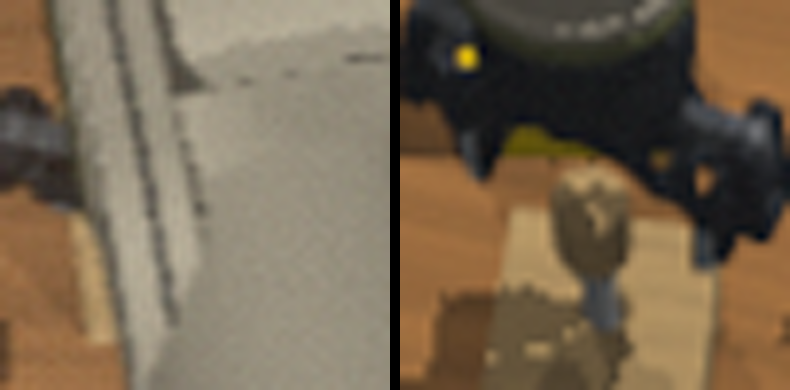

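Call:
play_rows(
  series=[
    {"dx":0,"dy":0,"dz":0,"spin":0},
    {"dx":0,"dy":0,"dz":0,"spin":0},
    {"dx":0,"dy":0,"dz":0,"spin":0},
    {"dx":0,"dy":0,"dz":0,"spin":0},
    {"dx":0,"dy":0,"dz":0,"spin":0},
    {"dx":0,"dy":0,"dz":0,"spin":0},
  ],
  hand=1,
  squeeze=35,
)

```text
t: 16.4
tcp_pos: [0.4942, 0.0923, 0.1234]
tool_rot: [-1.206, -1.034, 1.153]
contact_force: [-0.1, 0.5, 1.1]
gripper_width: 0.0289
```

```bash
python3 st.py
```

```text
t 16.4 tcp [494.2  92.3 123.4] jaw deg 82.0 down [-0.095  0.001 -0.995] F [-0.14  0.5   1.12] T [ 0.03  -0.112 -0.042] w 28.92 j [-0.44  0.22  0.2   1.84 -0.07  1.17  1.22]
```

Call:
play_rows(
  series=[
    {"dx":0,"dy":0,"dz":10,"spin":0},
    {"dx":0,"dy":0,"dz":16,"spin":0},
    {"dx":0,"dy":0,"dz":22,"spin":0},
    {"dx":0,"dy":0,"dz":25,"spin":0},
    {"dx":0,"dy":0,"dz":25,"spin":0},
    {"dx":0,"dy":0,"dz":25,"spin":0},
    {"dx":0,"dy":0,"dz":20,"spin":0},
    {"dx":0,"dy":0,"dz":10,"spin":0},
  ],
)

```text
t: 17.4
tcp_pos: [0.4933, 0.0914, 0.2874]
tool_rot: [-1.208, -1.035, 1.152]
contact_force: [-0.1, -0.4, -1.6]
gripper_width: 0.0292
```

```bash
python3 st.py; python3 look.py g17 495 94 180 100
```

```text
t 17.4 tcp [493.3  91.4 287.4] jaw deg 81.94 down [-0.093  0.001 -0.996] F [-0.08 -0.44 -1.59] T [-0.007 -0.114 -0.001] w 29.24 j [-0.45  0.1   0.21  1.63 -0.04  1.51  1.19]
scale 3.9 top org (225, 166) scene org (tile 400) (198, 108)
```

View pics/g17.png

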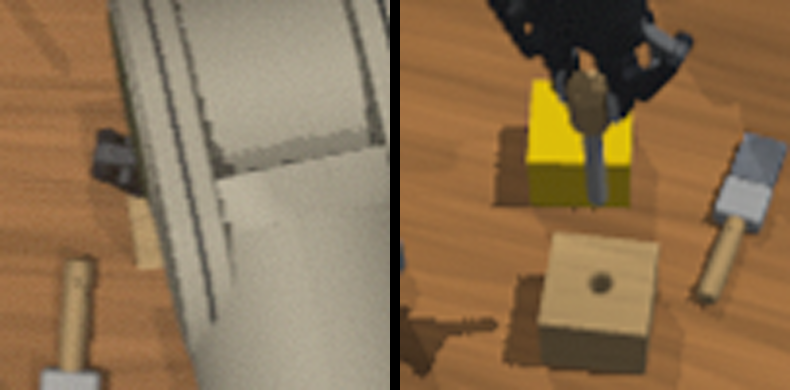

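Run:
```python
from h import *
im=cv2.imread('pics/g17scene.png');print(crop(im,248,150,40,50,14,'g17z.png'))
s=r.read_state()['tcp_pos']
print(proj('scene',[.4955,.093,s[2]-.1134]),onz('scene',248,160-.5,s[2]-.1134)*1000)
```

```text
(228, 125)
[[248.14390409 159.89864192]] [494.32273133  92.19367909 173.53556496]
```

View pics/g17z.png

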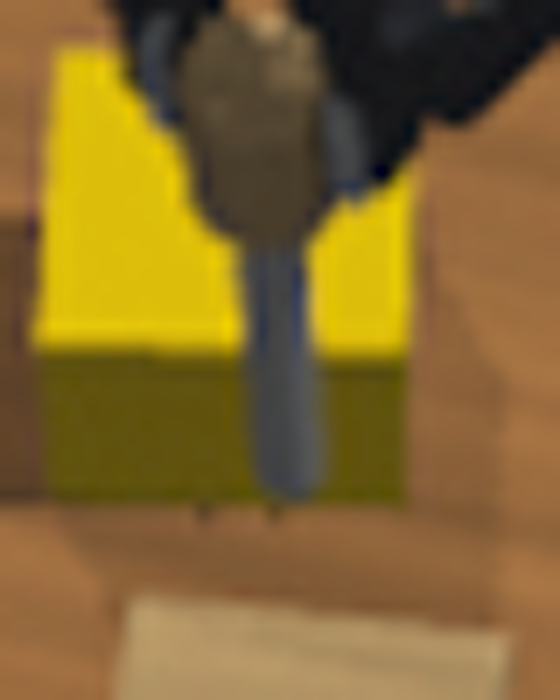

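Call:
play_rows(
  series=[
    {"dx":6,"dy":-12,"dz":6,"spin":0.5},
    {"dx":12,"dy":-24,"dz":6,"spin":0.4},
    {"dx":15,"dy":-32,"dz":4,"spin":0},
    {"dx":17,"dy":-36,"dz":0,"spin":0},
    {"dx":17,"dy":-36,"dz":0,"spin":0},
    {"dx":15,"dy":-32,"dz":0,"spin":0},
    {"dx":12,"dy":-24,"dz":0,"spin":0},
    {"dx":8,"dy":-14,"dz":0,"spin":0},
  ],
)

```text
t: 18.5
tcp_pos: [0.5964, -0.1314, 0.2994]
tool_rot: [-1.197, -1.04, 1.173]
contact_force: [-0.2, -0.2, -1.7]
gripper_width: 0.029
```

```bash
python3 st.py; python3 look.py g18 610 -140 160 100
```

```text
t 18.5 tcp [ 596.4 -131.4  299.4] jaw deg 83.03 down [-0.102 -0.004 -0.995] F [-0.23 -0.18 -1.71] T [-0.018 -0.186 -0.017] w 28.96 j [-0.15  0.36  0.39  1.32 -0.11  1.59  1.67]
scale 3.9 top org (317, 123) scene org (tile 400) (107, 124)
```

View pics/g18.png

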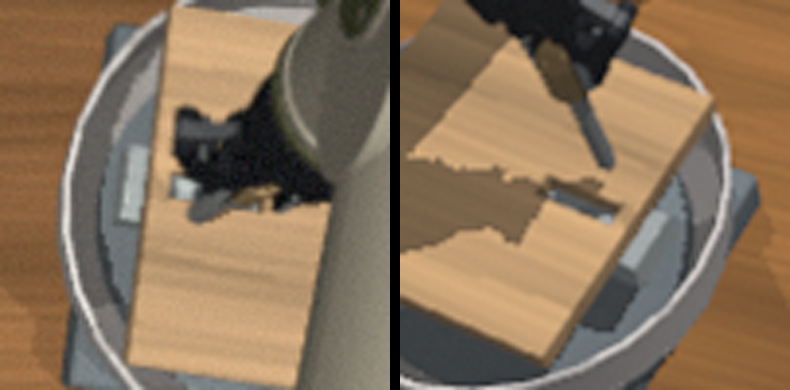

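Run:
```python
from h import *
s=r.read_state()['tcp_pos']
im=cv2.imread('pics/g18top.png');print(crop(im,368,174,50,50,12,'g18a.png'))
im=cv2.imread('pics/g18scene.png');print(crop(im,155,160,50,50,12,'g18b.png'))
a=cv2.imread('pics/g18a.png');b=cv2.imread('pics/g18b.png');cv2.imwrite('pics/g18z.png',cv2.resize(np.hstack([a,b]),(800,400)))
P,e=tri((159.8,165.8),(367,177.1));print(P*1000,e*1000, (P-s)*1000)
```

```text
(343, 149)
(130, 135)
[ 597.02068993 -131.62141291  188.01908153] 0.06659245280284344 [   0.75271223   -0.19018763 -111.24604858]
```

View pics/g18z.png

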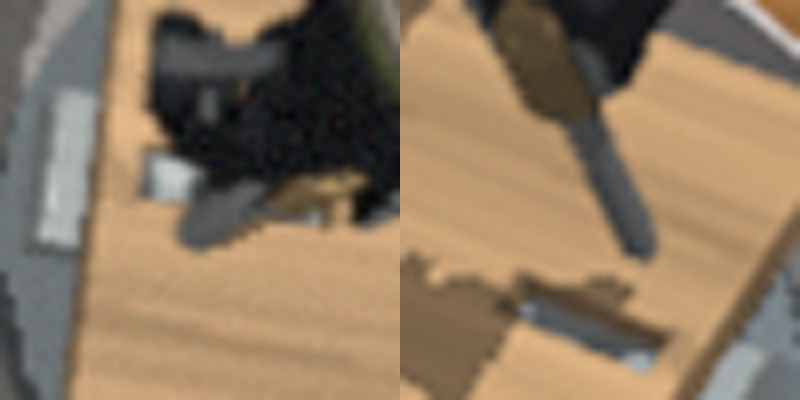

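Call:
play_rows(
  series=[
    {"dx":9,"dy":-10,"dz":-4,"spin":0},
    {"dx":9,"dy":-10,"dz":-6,"spin":0},
    {"dx":0,"dy":0,"dz":-6,"spin":0},
    {"dx":0,"dy":0,"dz":0,"spin":0},
  ],
)

```text
t: 19.1
tcp_pos: [0.6154, -0.1501, 0.2815]
tool_rot: [-1.195, -1.042, 1.175]
contact_force: [-0.3, -1.2, -2.1]
gripper_width: 0.029
```

```bash
python3 st.py
cat > z.py <<'E'
from h import *
import sys
n=sys.argv[1]
im=img('top',n+'top.png');print(crop(im,372,173,40,40,15,'_a.png'))
im=img('scene',n+'scene.png');print(crop(im,155,172,40,40,15,'_b.png'))
a=cv2.imread('pics/_a.png');b=cv2.imread('pics/_b.png');cv2.imwrite(f'pics/{n}z.png',cv2.resize(np.hstack([a,b]),(800,400)))
E
python3 z.py g19
```

```text
t 19.1 tcp [ 615.4 -150.1  281.5] jaw deg 83.18 down [-0.103 -0.003 -0.995] F [-0.32 -1.17 -2.13] T [ 0.053 -0.13  -0.032] w 28.97 j [-0.12  0.42  0.39  1.28 -0.13  1.57  1.71]
(352, 153)
(135, 152)
```

View pics/g19z.png

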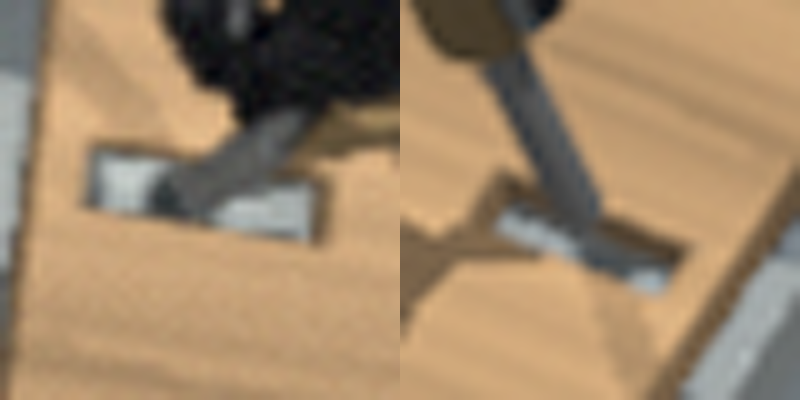

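Run:
```python
from h import *
s=r.read_state()['tcp_pos']
P,e=tri((153.2,173.2),(369.6,172.6));print(P*1000,e*1000, (P-s)*1000)
d=P*1000-[615.1,-152.3,160]; print(d, 'across',d[0]*.992-d[1]*.124,'along',d[0]*.124+d[1]*.992)
```

```text
[ 612.48925828 -147.05707053  164.88014357] 5.255175221404191 [  -3.08256451    3.11012281 -117.41426465]
[-2.61074172  5.24292947  4.88014357] across -3.2399790451527744 along 4.8772540577320695
```

Run:
```python
from h import *
for n,cam,o,c in(('g19top','top',(352,153),(0,0,255)),('g19scene','scene',(135,152),(0,0,255))):
    im=cv2.imread(f'pics/{n}.png'); im=cv2.resize(im[o[1]:o[1]+40,o[0]:o[0]+40],None,fx=10,fy=10,interpolation=cv2.INTER_CUBIC)
    t=np.linspace(0,2*np.pi,30)
    def circ(x,y,z,rr,col):
        p=proj(cam,np.c_[x+rr*np.cos(t),y+rr*np.sin(t),0*t+z]); cv2.polylines(im,[np.int32((p-o+.5)*10)],True,col,1)
    circ(.6159,-.1504,.1685,.0045,(0,0,255)); circ(.6159,-.1504,.1745,.007,(0,255,0)); circ(.6159,-.1504,.25,.007,(0,255,0))
    u=np.array([.124,.992]);v=np.array([.992,-.124]);m=np.array([.6151,-.1523])
    q=np.array([np.r_[m+a*.032*u+b*.009*v,.16] for a,b in((1,1),(1,-1),(-1,-1),(-1,1))])
    cv2.polylines(im,[np.int32((proj(cam,q)-o+.5)*10)],True,(255,0,0),1)
    globals()[cam]=im
cv2.imwrite('pics/ov19.png',np.hstack([top,scene]))
```

```text
(no output)
```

View pics/ov19.png

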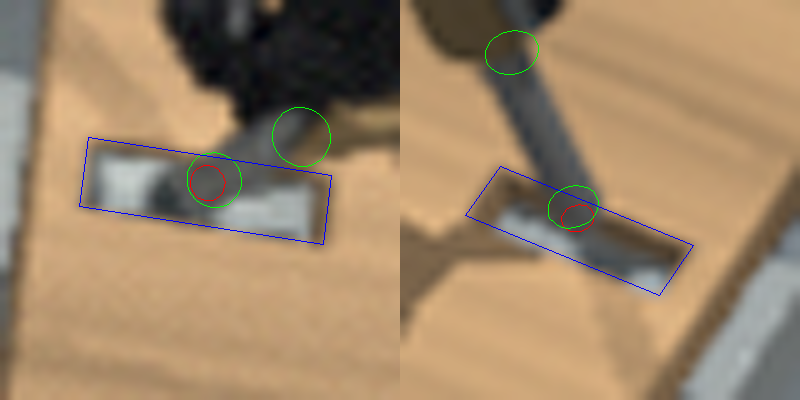

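Call:
play_rows(
  series=[
    {"dx":0.5,"dy":-1,"dz":-5,"spin":0},
    {"dx":0,"dy":0,"dz":-5,"spin":0},
    {"dx":0,"dy":0,"dz":-5,"spin":0},
    {"dx":0,"dy":0,"dz":-3,"spin":0},
  ],
)

```text
t: 19.7
tcp_pos: [0.6161, -0.1506, 0.2638]
tool_rot: [-1.196, -1.044, 1.174]
contact_force: [-0.1, 0.1, -2.4]
gripper_width: 0.029
```

```bash
python3 st.py; python3 z.py g20
```

```text
t 19.7 tcp [ 616.1 -150.6  263.8] jaw deg 83.22 down [-0.101 -0.003 -0.995] F [-0.15  0.05 -2.36] T [ 0.024 -0.072  0.008] w 29.01 j [-0.12  0.43  0.39  1.31 -0.13  1.53  1.71]
(352, 153)
(135, 152)
```

View pics/g20z.png

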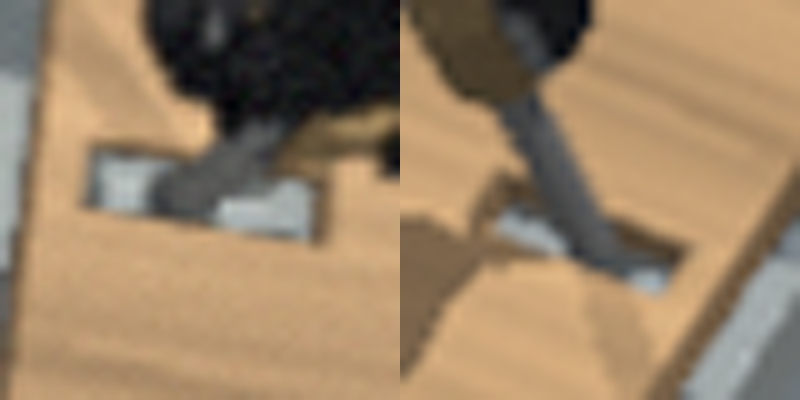

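The tip is in the slot (z ≈ 151), with no contact felt. Continuing down to the head level.

Call:
play_rows(
  series=[
    {"dx":0,"dy":0,"dz":-4,"spin":0},
    {"dx":0,"dy":0,"dz":-3,"spin":0},
    {"dx":0,"dy":0,"dz":-3,"spin":0},
    {"dx":0,"dy":0,"dz":-3,"spin":0},
  ],
)

```text
t: 20.3
tcp_pos: [0.6162, -0.1507, 0.2503]
tool_rot: [-1.196, -1.044, 1.174]
contact_force: [-0.1, -0.3, -2.1]
gripper_width: 0.0291
```

```bash
python3 st.py; python3 z.py g21
```

```text
t 20.3 tcp [ 616.2 -150.7  250.3] jaw deg 83.22 down [-0.101 -0.003 -0.995] F [-0.05 -0.34 -2.12] T [-0.007 -0.117 -0.075] w 29.13 j [-0.12  0.43  0.39  1.33 -0.13  1.51  1.71]
(352, 153)
(135, 152)
```

View pics/g21z.png

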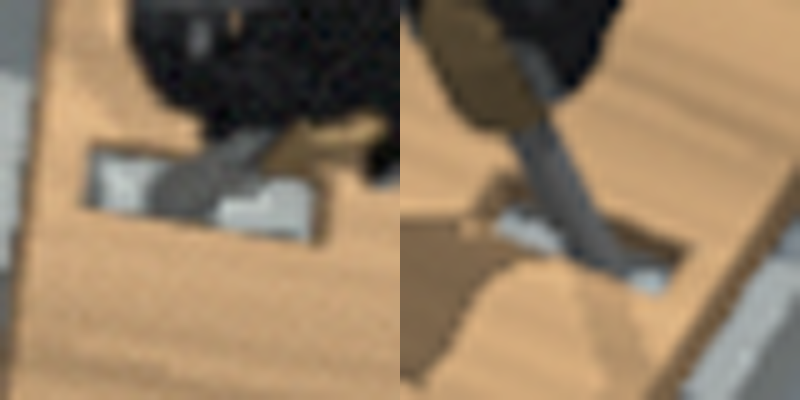

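Call:
play_rows(
  series=[
    {"dx":0,"dy":0,"dz":-3,"spin":0},
    {"dx":0,"dy":0,"dz":-3,"spin":0},
    {"dx":0,"dy":0,"dz":-3,"spin":0},
  ],
)

```text
t: 20.78
tcp_pos: [0.6162, -0.1507, 0.2408]
tool_rot: [-1.196, -1.044, 1.174]
contact_force: [-0.3, 0.5, -2.3]
gripper_width: 0.0291
```

```bash
python3 st.py
```

```text
t 20.77 tcp [ 616.2 -150.7  240.8] jaw deg 83.22 down [-0.101 -0.003 -0.995] F [-0.35  0.49 -2.32] T [ 0.009 -0.122  0.003] w 29.13 j [-0.12  0.44  0.39  1.34 -0.13  1.49  1.71]
```

The tip is now past the head surface (about 12 mm below it) with no force, so it found the hole. Continuing down gently.

Call:
play_rows(
  series=[
    {"dx":0,"dy":0,"dz":-5,"spin":0},
    {"dx":0,"dy":0,"dz":-5,"spin":0},
    {"dx":0,"dy":0,"dz":-5,"spin":0},
    {"dx":0,"dy":0,"dz":-5,"spin":0},
  ],
)

```text
t: 21.28
tcp_pos: [0.6157, -0.1508, 0.2194]
tool_rot: [-1.195, -1.043, 1.174]
contact_force: [-2.3, -0.3, -1.2]
gripper_width: 0.0291
```

```bash
python3 st.py
```

```text
t 21.27 tcp [ 615.7 -150.8  219.4] jaw deg 83.21 down [-0.102 -0.003 -0.995] F [-2.33 -0.25 -1.24] T [-0.048  0.327 -0.023] w 29.1 j [-0.12  0.45  0.38  1.37 -0.14  1.45  1.72]
```

Call:
play_rows(
  series=[
    {"dx":-1,"dy":0,"dz":-5,"spin":0},
    {"dx":-0.5,"dy":0,"dz":-5,"spin":0},
    {"dx":0,"dy":0,"dz":-5,"spin":0},
    {"dx":0,"dy":0,"dz":-5,"spin":0},
  ],
)

```text
t: 21.78
tcp_pos: [0.6141, -0.1507, 0.1979]
tool_rot: [-1.195, -1.043, 1.174]
contact_force: [-1.7, 0.5, 0.9]
gripper_width: 0.0291
```

```bash
python3 st.py; python3 z.py g22
```

```text
t 21.77 tcp [ 614.1 -150.7  197.9] jaw deg 83.21 down [-0.102 -0.003 -0.995] F [-1.72  0.49  0.85] T [ 0.024  0.407 -0.045] w 29.1 j [-0.12  0.45  0.38  1.41 -0.14  1.41  1.72]
(352, 153)
(135, 152)
```

View pics/g22z.png

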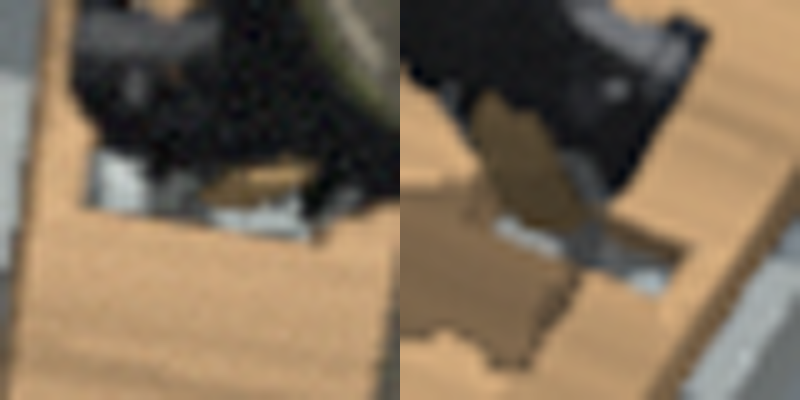

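Call:
play_rows(
  series=[
    {"dx":-0.7,"dy":0,"dz":-5,"spin":0},
    {"dx":-0.5,"dy":0,"dz":-5,"spin":0},
    {"dx":0,"dy":0,"dz":-5,"spin":0},
    {"dx":0,"dy":0,"dz":-4,"spin":0},
  ],
)

```text
t: 22.38
tcp_pos: [0.6126, -0.1507, 0.1776]
tool_rot: [-1.195, -1.043, 1.175]
contact_force: [-2.4, 0.2, 0.0]
gripper_width: 0.029
```

```bash
python3 st.py
```

```text
t 22.38 tcp [ 612.6 -150.7  177.6] jaw deg 83.2 down [-0.102 -0.003 -0.995] F [-2.41  0.2   0.  ] T [ 0.041  0.519 -0.056] w 29.04 j [-0.11  0.47  0.38  1.44 -0.14  1.37  1.72]
```

Call:
play_rows(
  series=[
    {"dx":-0.7,"dy":0,"dz":-3,"spin":0},
    {"dx":0,"dy":0,"dz":-2,"spin":0},
    {"dx":0,"dy":0,"dz":-2,"spin":0},
  ],
)

```text
t: 22.75
tcp_pos: [0.6119, -0.1507, 0.1701]
tool_rot: [-1.195, -1.043, 1.175]
contact_force: [-1.6, 0.2, -0.1]
gripper_width: 0.0292
```

```bash
python3 st.py; python3 z.py g23
```

```text
t 22.75 tcp [ 611.9 -150.7  170.1] jaw deg 83.21 down [-0.102 -0.003 -0.995] F [-1.63  0.17 -0.14] T [0.084 0.39  0.012] w 29.21 j [-0.11  0.47  0.38  1.45 -0.14  1.36  1.72]
(352, 153)
(135, 152)
```

View pics/g23z.png

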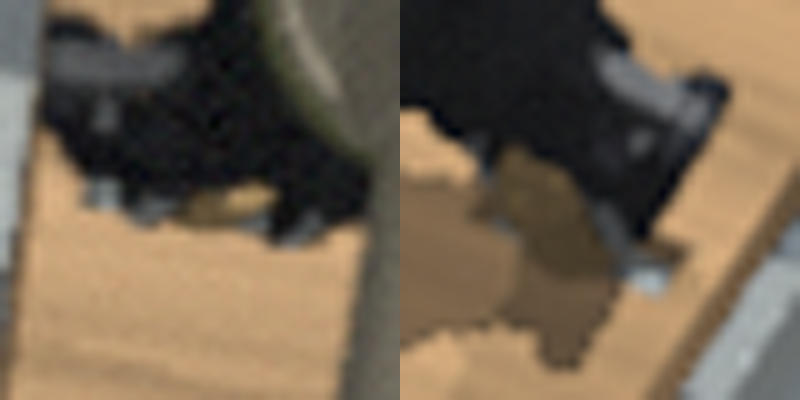

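Call:
play_rows(
  series=[
    {"dx":-0.3,"dy":0,"dz":-1.5,"spin":0},
    {"dx":0,"dy":0,"dz":-1,"spin":0},
  ],
)

```text
t: 23.1
tcp_pos: [0.6118, -0.1507, 0.1694]
tool_rot: [-1.195, -1.044, 1.174]
contact_force: [-5.9, 1.4, 7.9]
gripper_width: 0.029
```

```bash
python3 st.py
```

```text
t 23.1 tcp [ 611.8 -150.7  169.4] jaw deg 83.21 down [-0.101 -0.003 -0.995] F [-5.89  1.37  7.86] T [0.338 1.146 0.01 ] w 29.04 j [-0.11  0.47  0.38  1.45 -0.14  1.35  1.72]
```

The shoulder meets the bat at TCP 169.4 (predicted 168.4), with about 8 N. I release here.

Call:
play_rows(
  series=[
    {"dx":0,"dy":0,"dz":0,"spin":0},
    {"dx":0,"dy":0,"dz":0,"spin":0},
    {"dx":0,"dy":0,"dz":0,"spin":0},
    {"dx":0,"dy":0,"dz":0,"spin":0},
    {"dx":0,"dy":0,"dz":0,"spin":0},
    {"dx":0,"dy":0,"dz":0,"spin":0},
  ],
  hand=0,
)

```text
t: 23.85
tcp_pos: [0.613, -0.1508, 0.1698]
tool_rot: [-1.198, -1.046, 1.173]
contact_force: [-0.1, -0.5, 0.9]
gripper_width: 0.0856
```

```bash
python3 st.py; python3 z.py g24
```

```text
t 23.85 tcp [ 613.  -150.8  169.8] jaw deg 83.22 down [-0.098 -0.003 -0.995] F [-0.12 -0.51  0.89] T [ 0.047 -0.145  0.056] w 85.62 j [-0.11  0.47  0.38  1.45 -0.14  1.35  1.72]
(352, 153)
(135, 152)
```

View pics/g24z.png

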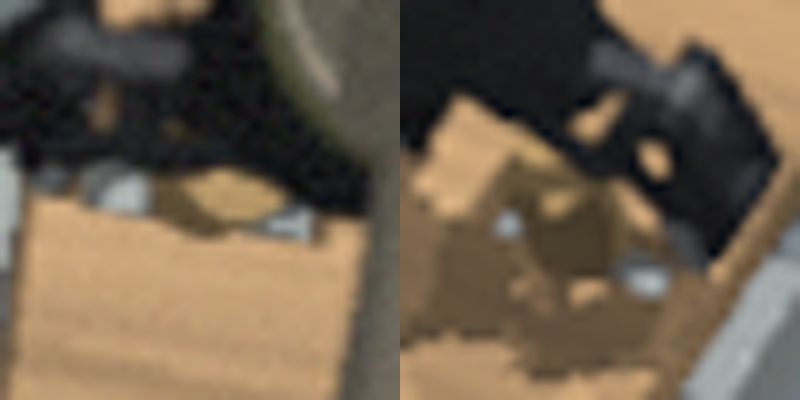

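Released, with the knob down on the bat. I rise straight up to look.

Call:
play_rows(
  series=[
    {"dx":0,"dy":0,"dz":10,"spin":0},
    {"dx":0,"dy":0,"dz":15,"spin":0},
    {"dx":0,"dy":0,"dz":20,"spin":0},
    {"dx":0,"dy":0,"dz":25,"spin":0},
    {"dx":0,"dy":0,"dz":25,"spin":0},
    {"dx":-20,"dy":20,"dz":15,"spin":0},
    {"dx":-25,"dy":30,"dz":5,"spin":0},
    {"dx":-25,"dy":30,"dz":0,"spin":0},
  ],
)

```text
t: 24.95
tcp_pos: [0.5423, -0.0721, 0.2967]
tool_rot: [-1.206, -1.046, 1.167]
contact_force: [0.2, 0.6, -1.1]
gripper_width: 0.0852
```

Call:
play_rows(
  series=[
    {"dx":-25,"dy":30,"dz":0,"spin":0},
    {"dx":-25,"dy":30,"dz":0,"spin":0},
    {"dx":-25,"dy":30,"dz":0,"spin":0},
    {"dx":-10,"dy":10,"dz":0,"spin":0},
    {"dx":0,"dy":0,"dz":0,"spin":0},
    {"dx":0,"dy":0,"dz":0,"spin":0},
  ],
)

```text
t: 25.7
tcp_pos: [0.4549, 0.0306, 0.3037]
tool_rot: [-1.211, -1.055, 1.162]
contact_force: [0.3, 0.0, 0.6]
gripper_width: 0.0856
```

```bash
python3 st.py; python3 look.py g25 615 -150 160 70
python3 - <<'E'
from h import *
for n,cam in(('g25top','top'),('g25scene','scene')):
    im=cv2.imread(f'pics/{n}.png')
    # best knob fit: overlay home knob
    c=proj(cam,[.615,-.150,.178])[0]; o=np.int32(c-20); im=cv2.resize(im[o[1]:o[1]+40,o[0]:o[0]+40],None,fx=10,fy=10,interpolation=cv2.INTER_CUBIC)
    t=np.linspace(0,2*np.pi,40)
    for z,col in((.16,(0,255,0)),(.196,(0,0,255))):
        p=proj(cam,np.c_[.615+.015*np.cos(t),-.150+.015*np.sin(t),0*t+z]); cv2.polylines(im,[np.int32((p-o+.5)*10)],True,col,1)
    globals()[cam]=im
cv2.imwrite('pics/ov25.png',np.hstack([top,scene]))
E
```

```text
t 25.7 tcp [454.9  30.6 303.7] jaw deg 82.98 down [-0.082 -0.003 -0.997] F [0.27 0.02 0.62] T [ 0.007 -0.084  0.021] w 85.61 j [-0.41 -0.02  0.25  1.72 -0.    1.53  1.28]
scale 5.571428571428571 top org (336, 136) scene org (tile 400) (118, 139)
```

View pics/ov25.png

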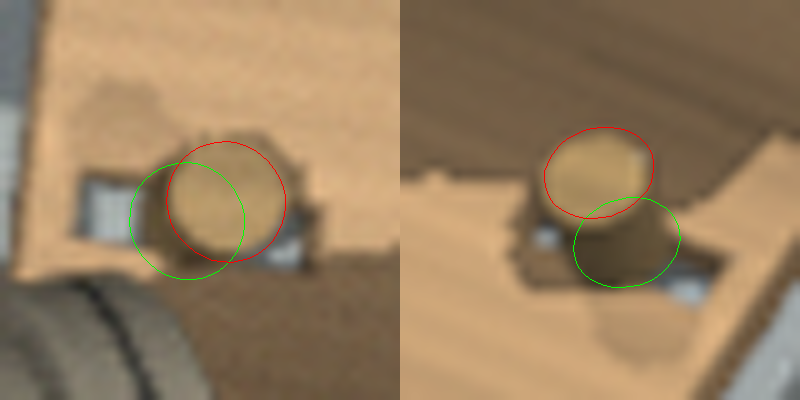

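View pics/g25scene.png

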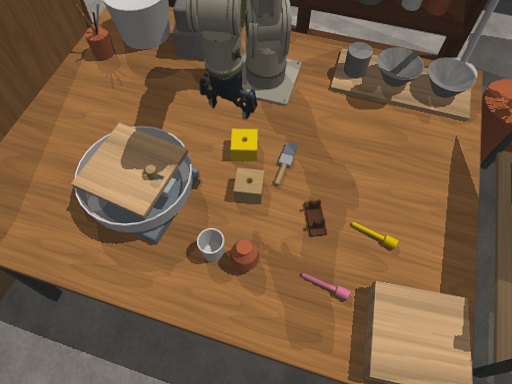

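The knob cap matches a fully-home pin within about 1 px in both views. The cup, vase and brush stand where they were, and the arm is clear of everything. Handing in.

```bash
python3 -c "
from station import r
print(r.close_job()); print(r.read_state()['t'])"
```

```text
the job is handed in; nothing more can be done
None
the job is handed in; nothing more can be done
```

The steel pin is in the bat's slot and the wheel head's hole, released and fully home. I handed the job in at about 26 s; no verdict is reported.

**Stand it in the block:** The tool can't tilt, so I gripped the knob lightly and shook it, which brought the pin to about 45°. My first try at levering it upright in the block's hole failed because the tip slid out. With the tip seated deeper it worked, and I let go of the pin standing in the pale block.

**Lock the bat:** I regripped high on the knob with the jaws along the slot and put the tip into the slot near its middle. It dropped past the head straight away, so I didn't have to search along the slot; the top picture had shown a dark spot there.

**Last checks:**
- **Fully home:** The knob's shoulder met the bat at about 8 N, within 1 mm of the predicted height.
- **Position:** After release, the knob cap was within about 1 px of the fully-home position in both cameras, which is roughly ±3 mm.
- **Surroundings:** In the last picture the cup, vase and brush look unmoved, and the open gripper touches nothing.

**Checks that disagreed:**
- The shaking left the tool tilted by about 5–6°, and I couldn't undo it.
- One fix on the tip above the slot disagreed by 5 mm between the cameras, so I used the arm's own position there.

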